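Lower the board lift to the pointer with its release valve

ROBOT

A 6-joint arm with a two-finger parallel gripper is mounted at the origin on the work surface. World frame = base frame: x ahead of the robot, y to its left, z up, the work surface at z = 0. Lengths are in m, angles in rad, forces in N, time in s.
With the tool pointing down it reaches from about 0.325 to 0.875 m from the base axis. Payload 4.4 kg.
Tool frame: the origin (TCP) lies midway between the tips of the shut fingers; the grasp point (between the pads) lies robot.grip_point_offset behind it (robot.grip_point_offset is the distance from the TCP to the grasp point, in m); y points along the fingers, x is the direction in which the jaws open and shut, and the axes are right-handed (so a half turn about y gives the same grasp; the last joint's range is limited). The gripper opens to 85 mm and grips with 20 to 120 N. Pads are 22 mm wide; open, the fingers measure 114 mm over their backs; the gripper's body (76 mm by 85 mm) begins 54 mm behind the grasp point. The pads swing forward as they close: fully open they stand 13 mm farther back than shut.
Start: joints at [-1.419, 0.207, 1.542, -0, 1.393, -0.15], TCP at [0.171, -0.549, 0.231] pointing down, gripper open.
Joint ranges: [-2.73, 2.73], [-0.86, 2.22], [0.23, 2.46], [-1.11, 4.25], [0.08, 2.63], [-2.82, 2.82]. Speed limits (rad/s): [2.79, 2.79, 3.14, 3.14, 3.14, 3.14].

INTERFACE

Orientations are given as a rotation vector (axis times angle).
In Python, from workcell import robot, imaging gives the robot as it stands.
- The arm moves only by the shell command python3 -m pendant 'ROWS' [FORCE]. ROWS is JSON, a list of rows, each a list of 3 entries, a list of its own where there are three numbers: the turn, a rotation vector about the tool's x, y, z in degrees, then the shift along the tool's x, y, z in m, then the opening, from 0 (shut) to 1 (fully open). In form: [[[rx, ry, rz], [x, y, z], fingers], ...]. A call has 1 to 20 rows; each row shifts and turns the commanded pose from where the row before left it, along the tool's axes as they then stand; what a row does not reach is not made up. A row lasts 1/12 s, in which the tool goes at most 41.7 mm and 7.16 degrees, less where a joint would pass 70% of its speed; a pose out of reach is approached as far as the arm can. A call with a gripper value outside its range is refused whole. The fingers move at their own pace and stop on an object; FORCE is the grip in N (left out, the last holds). Time passes only in rows, so rows that do not move let the fingers close. It gives the time, the measured TCP pose, the force and the opening at its end, in the units of the state.
- robot.read_state(): the state, without advancing time (a new reading comes with each control period).
- imaging.capture(name): name is "scene" or "top"; returns the picture (420x560x3 uint8, red, green, blue); there is no depth.
- imaging.get_calibration(name): a dict with "mtx" (3x3 intrinsics, pixels), "rvec" (rotation vector, rad) and "tvec" (3), from world to camera coordinates, as OpenCV has them. Camera axes: x right, y down, z forward; pixel columns grow to the right and rows downward; lengths in m; the calibration is good to about 2 mm. A picture is of the moment at which its call begins. get_calibration takes no time and is no camera call.
- robot.finish_job(): hands the job in, once; it reports no verdict.
The state is a dict: "t": time; "joints": joint angles; "qvel": joint speeds; "joint_torque": joint torques, N m; "position": TCP position; "eef_rot": TCP orientation; "ft_force": force on the tool from outside, world axes, zero at the start; "moment": the same for the moment, N m; "grip_width": finger opening in m.
Only numpy, scipy, OpenCV 4.12 (cv2) and the standard library are available. Lean on these libraries where they do the work, as an engineer would, in place of code of your own. Each camera call takes 0.05 s, during which the arm holds its last target.

TASK

The little hydraulic lift is holding the circuit board too high. Crack its release lever open (anticlockwise from above) just enough that the platform creeps down, no faster than about 2 cm a second, and when the platform's top face is level with the gauge's pointer, swing the lever back and press it snugly, not hard, against its stop post so that the lift stays there. Lower it with the lever alone: keep off the platform and the gauge, and leave the other things on the bench where they are.

Things in the scene. Friction and masses are not known exactly. Their poses are not given: they have to be found in the camera images.
- lift: Fixed bench lift: grey base plate 260 x 160 x 18 mm, dark upright cylinder 72 mm across at the origin, aluminium valve block 50 x 50 mm in front of it (its top at z 68 mm). Origin on the bench under the cylinder; z up; its valve block lies towards -x, 120 mm from the origin. The plate spans x -180 to 80, y -80 to 80 mm.
- lever: Dark steel release lever on the valve block, turning level about the vertical axis at its origin (lift frame: -120, 0, 76 mm). Its own x runs along the arm (14 mm wide, 10 mm high, arm middle 8 mm above the origin). Shut, the arm points 150 deg anticlockwise from the lift's +x.
- lever_pin (a point): Upright round steel pin at the lever's end, 14 mm across, 80 mm from the lever's axis; it rises from the arm to 131 mm above the bench. The point is on the pin's axis, 116 mm above the bench; the pin is free to hold for about 27 mm below its top (the arm's top lies 89 mm above the bench). May be pinched from above or pushed.
- valve_turn (a joint): Lever angle, rad: 0 shut (arm on the stop post; starts at 0.015 to 0.08), grows anticlockwise from above, to 1.5. It takes 4 to 7 N at the pin to move it and stays where left. Nothing sinks up to a cracking angle between 0.15 and 0.9, unknown, set by the load; past it the platform sinks at roughly 0.2 m/s per rad (0.06 past: about 12 mm/s). Turning back stops it at once.
- stop_post: Steel post 12 mm across standing on the base plate, top 96 mm above the bench, clockwise of the arm, touching it about 45 mm from the lever's axis when shut. It feels the seating force: 10 to 45 N there is snug, which takes about 11 to 30 N of push at the pin, friction included; about 15 to 20 N at the pin is right.
- platform: Aluminium platform 150 x 150 x 10 mm on the ram, with a blue board clamp and a green board in its middle; origin at the centre of its underside; its weight is unknown (0.9 to 1.5 kg with the board). Not to be touched.
- platform_top (a point): Centre of the platform's top face (that face is 10 mm above platform's origin).
- ram (a joint): Height of the ram, m: 0 fully down (the platform's top 110 mm above the bench), up to 0.08. It cannot be raised again. Its velocity is the platform's.
- gauge: Fixed height gauge on the lift's +y side: dark foot 70 x 70 x 22 mm, steel post 12 mm across, 240 mm high. Origin under the post.
- pointer_tip (a point): Tip of the thin steel pointer needle that sticks out from the slider on the gauge's post towards the platform's edge (62 mm from the post). Its height is the height wanted for the platform's top face, between 120 and 145 mm above the bench.
- screwdriver: Bystander: small screwdriver, 160 mm. Origin under its middle.
- tweezers: Bystander: flat steel tweezers, 120 mm. Origin under its middle.
- phone: Bystander: black phone lying flat, 150 x 72 x 9 mm. Origin under its middle.
- tape_roll: Bystander: cardboard-brown tape roll, 90 mm across, 20 high. Origin under its middle.
- flux_bottle: Bystander: white bottle, 40 mm across, 90 high. Origin under its middle.
- solder_spool: Bystander: grey spool, 52 mm across, 40 high. Origin under its middle.
- parts_tray: Bystander: open grey parts tray, 120 x 90 x 25 mm. Origin under its middle.
Mind the look-alikes: they are no part of the job. Of the things that look like the gauge, the largest one is meant.

How it is judged:
By the outcome, as a careful person would: the job done as asked, in the order asked, and still so for the second after the job is handed in, with the robot touching nothing.
It also fails if it takes over 72 s, if anything falls off the work surface, if the arm or the gripper's body presses on something with over 40 N, if the wrist force passes 120 N, or if a joint passes its speed limit or range.

## Working session

There is one attempt and no reset: what is moved stays moved. The work goes in short steps, Python scripts to look and compute and a shell command to move; the robot and the scene stay as the last step left them, time stands still between calls to the robot, and variables do not carry over. Pictures are saved under pics/ and viewed, and the job is handed in when it is done.

```bash
mkdir -p pics; ls; python3 - <<'E'
from workcell import robot, imaging
import cv2
print(robot.read_state()); print(robot.grip_point_offset)
for n in("scene","top"):
    im=imaging.capture(n); cv2.imwrite(f"pics/{n}0.png",im[:,:,::-1]); print(imaging.get_calibration(n))
E
```

```text
pics
{'t': 0.0, 'joints': array([-1.41949552e+00,  2.07441114e-01,  1.54297340e+00, -9.83018830e-06,
        1.39349989e+00, -1.50513716e-01]), 'qvel': array([-1.77315925e-04,  1.72867625e-05,  1.18266037e-03, -8.02854105e-04,
        2.70747564e-04, -2.41395749e-03]), 'joint_torque': array([ 8.45548384e-04, -3.83032715e+01, -2.91596103e+01, -2.94058855e-04,
        1.03988842e-02,  1.22354794e-05]), 'position': array([ 0.17078252, -0.54824988,  0.23010456]), 'eef_rot': array([-1.33531559,  0.98517815, -0.98244098]), 'ft_force': array([-0.57867487,  0.21965655, -0.03440368]), 'moment': array([ 0.0248988 , -0.02731136, -0.03960497]), 'grip_width': 0.08530653770127532}
0.0187
{'mtx': array([[527.12770319,   0.        , 284.24231062],
       [  0.        , 527.12770319, 208.47983314],
       [  0.        ,   0.        ,   1.        ]]), 'rvec': array([ 2.20246602,  1.35549442, -0.41920982]), 'tvec': array([-0.23496289, -0.35437718,  1.78210489])}
{'mtx': array([[388.86039376,   0.        , 273.85090891],
       [  0.        , 388.86039376, 206.56564371],
       [  0.        ,   0.        ,   1.        ]]), 'rvec': array([ 2.19134426, -2.22711644,  0.03782368]), 'tvec': array([-0.00869257,  0.53917395,  1.18923294])}
```

View pics/scene0.png

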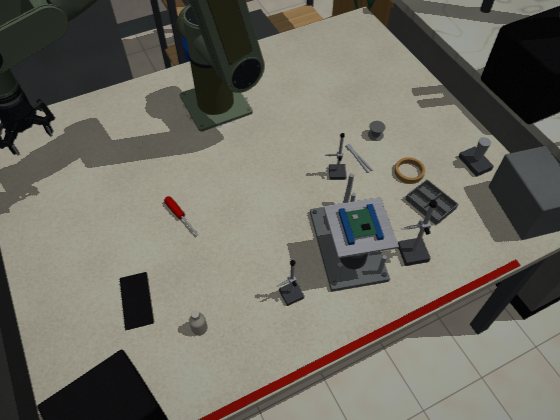

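View pics/top0.png

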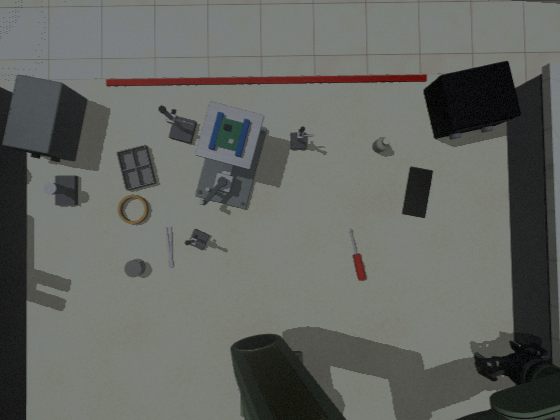

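```bash
python3 - <<'E'
import cv2
a=cv2.imread("pics/scene0.png");b=cv2.imread("pics/top0.png")
c=cv2.resize(a[120:310,260:500],None,fx=3.2,fy=3.1,interpolation=cv2.INTER_CUBIC);cv2.imwrite("pics/sc.png",c[:600,:800])
c=cv2.resize(b[80:260,140:340],None,fx=4,fy=4,interpolation=cv2.INTER_CUBIC)
c=cv2.convertScaleAbs(c,alpha=1.6)
cv2.imwrite("pics/tc.png",c[:600,:800])
E
```

```text
(no output)
```

View pics/sc.png

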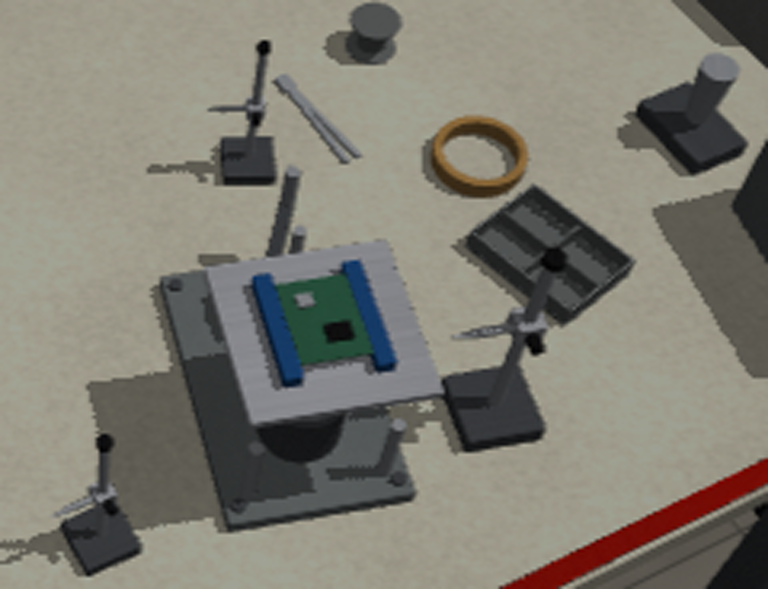

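View pics/tc.png

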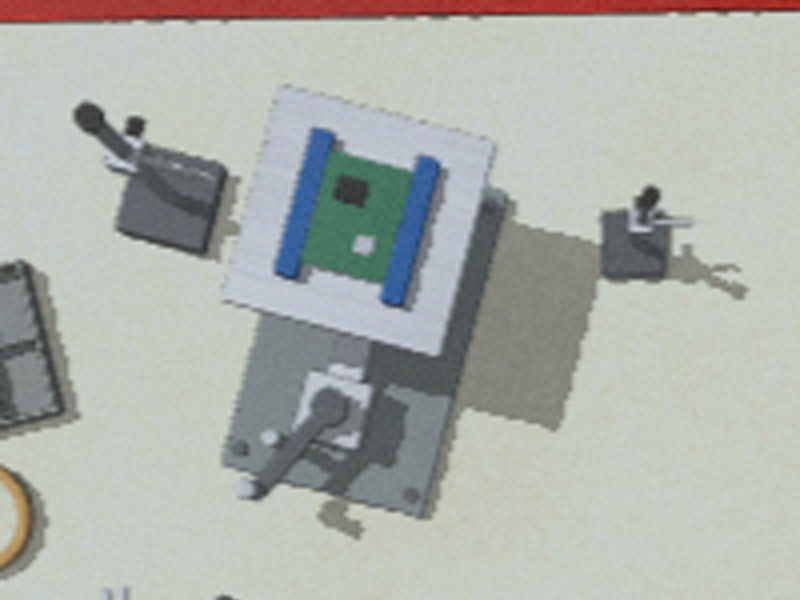

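```bash
python3 - <<'E'
import cv2
a=cv2.imread("pics/scene0.png");b=cv2.imread("pics/top0.png")
c=cv2.resize(a[190:280,320:440],None,fx=6.6,fy=6.6,interpolation=cv2.INTER_CUBIC);cv2.imwrite("pics/sc2.png",c)
c=cv2.resize(b[95:170,150:250],None,fx=8,fy=8,interpolation=cv2.INTER_CUBIC)
c=cv2.convertScaleAbs(c,alpha=1.5)
cv2.imwrite("pics/tc2.png",c)
E
```

```text
(no output)
```

View pics/sc2.png

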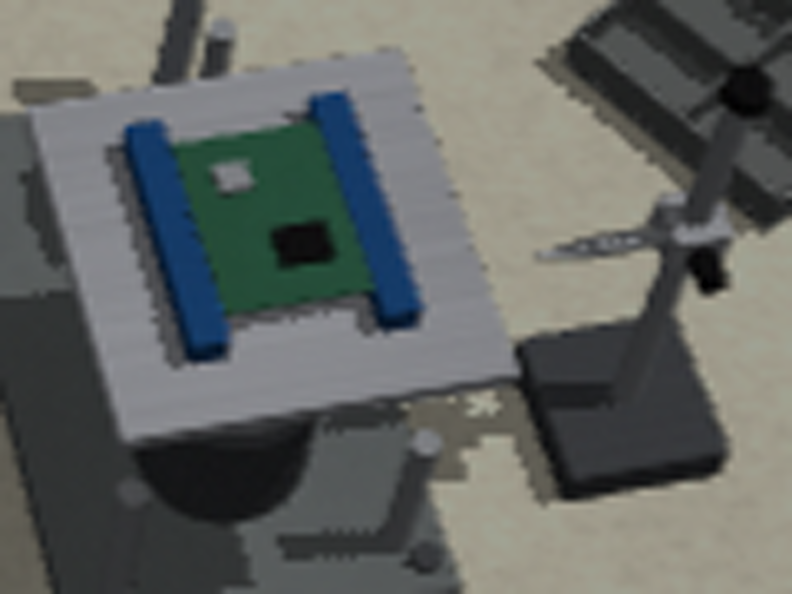

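View pics/tc2.png

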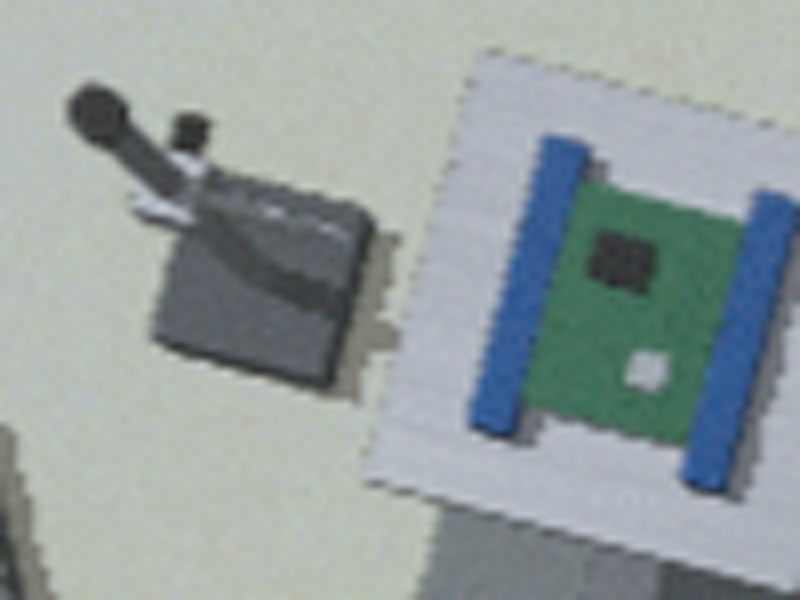

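```bash
cat > h.py <<'E'
import numpy as np, cv2
from workcell import imaging
C={n:imaging.get_calibration(n) for n in("scene","top")}
def P(n):
    c=C[n]; R,_=cv2.Rodrigues(c["rvec"]); return c["mtx"]@np.c_[R,np.ravel(c["tvec"])]
def tri(s,t):
    X=cv2.triangulatePoints(P("scene"),P("top"),np.array(s,float).reshape(2,1),np.array(t,float).reshape(2,1)).ravel(); X=X[:3]/X[3]
    es=proj("scene",X)-s; et=proj("top",X)-t
    return X,es,et
def proj(n,X):
    p=P(n)@np.r_[X,1]; return p[:2]/p[2]
def plane(n,px,z):
    p=P(n); A=np.c_[p[:,:2],-np.r_[px,1]]; b=-(p[:,2]*z+p[:,3]); return np.append(np.linalg.solve(A,b)[:2],z)
E
python3 - <<'E'
from h import *
np.set_printoptions(precision=4,suppress=True)
for nm,s,t in [("tip",(401.4,228.1),(192.7,122.8)),("B",(380.2,197.2),(195.,154.9)),("C",(398.1,246.6),(210,100.9)),("A",(324.2,206),(249.1,168.4)),("D",(338,255.8),(263.4,115.9)),("pin",(351.5,174.5),(201.6,201.8))]:
    print(nm,*tri(s,t))
# plate corners top z=.018
for q in [(222,465),(428,517)]:
    print("plate",plane("top",(140+q[0]/4-.4,80+q[1]/4-.4),.018))
print("leveraxis",plane("top",(140+330/4-.4,80+405/4-.4),.089), "pin131",plane("top",(201.4,201.7),.131))
print("post",plane("top",(140+270/4-.4,80+437/4-.4),.096))
E
```

```text
tip [0.768  0.2022 0.1471] [-0.1813  0.0331] [-0.2777 -0.1293]
B [0.6762 0.1931 0.1718] [-0.4319  0.0673] [-0.6904 -0.325 ]
C [0.8201 0.151  0.1731] [-0.3721  0.0638] [-0.5557 -0.2603]
A [0.6377 0.0499 0.1751] [-0.5624  0.0377] [-0.8851 -0.4237]
D [0.7775 0.0091 0.1738] [-0.4293  0.036 ] [-0.6317 -0.3002]
pin [0.5534 0.1857 0.1315] [-0.7472  0.083 ] [-1.2304 -0.5889]
plate [0.5753 0.2224 0.018 ]
plate [0.533  0.0659 0.018 ]
leveraxis [0.6129 0.1305 0.089 ] pin131 [0.552 0.183 0.131]
post [0.59   0.1727 0.096 ]
```

```bash
python3 - <<'E'
from h import *
np.set_printoptions(precision=4,suppress=True)
t2=lambda x,y:np.array((150+(x+.5)/8-.5,95+(y+.5)/8-.5)); s2=lambda x,y:np.array((320+(x+.5)/6.6-.5,190+(y+.5)/6.6-.5))
print("ball",*tri(s2(745,90),t2(98,110)))
for q in [(210,168),(375,212),(330,388),(153,340)]: print("foot",plane("top",t2(*q),.022))
print("footS",[plane("scene",s2(*q),.022) for q in [(518,343),(680,318),(727,450),(570,490)]])
print("postbase s",plane("scene",s2(622,400),.022))
u=np.array([.0426,.142]);u/=np.linalg.norm(u)
for z in(.12,.13,.14,.145,.15):
    print(z,plane("scene",s2(540,254),z),plane("top",t2(345,226),z))
print(u, np.degrees(np.arctan2(-u[0],u[1])))
E
```

```text
ball [0.7832 0.2608 0.2369] [-0.1177  0.028 ] [-0.1874 -0.0864]
foot [0.8219 0.278  0.022 ]
foot [0.804  0.2152 0.022 ]
foot [0.7366 0.233  0.022 ]
foot [0.7561 0.3003 0.022 ]
footS [array([0.7438, 0.2365, 0.022 ]), array([0.7641, 0.3041, 0.022 ]), array([0.8248, 0.2841, 0.022 ]), array([0.8115, 0.2162, 0.022 ])]
postbase s [0.786  0.2594 0.022 ]
0.12 [0.7557 0.2173 0.12  ] [0.7744 0.207  0.12  ]
0.13 [0.7602 0.2119 0.13  ] [0.7719 0.205  0.13  ]
0.14 [0.7648 0.2066 0.14  ] [0.7694 0.203  0.14  ]
0.145 [0.767  0.2039 0.145 ] [0.7681 0.202  0.145 ]
0.15 [0.7693 0.2012 0.15  ] [0.7669 0.2009 0.15  ]
[0.2873 0.9578] -16.69924423399362
```

```bash
python3 - <<'E'
import cv2, numpy as np
a=cv2.imread("pics/scene0.png");b=cv2.imread("pics/top0.png")
np.set_printoptions(linewidth=200)
print("top cols 180..201 rows 117..127");print(b[117:128,180:202,1])
print("scene cols 396..424 rows 222..233");print(a[222:233,396:425,1])
E
```

```text
top cols 180..201 rows 117..127
[[ 73  75  97 104 117 128 124 127 127 126 126 123 125 127 126 128 127 128 126 126 129 128]
 [ 64  63  64  65  74  69  98 121 128 127 126 129 128 129 128 127 125 127 129 128 127 126]
 [ 71  55  59  63  63  68  66  67  76  69  96 121 128 126 127 128 127 127 128 127 127 127]
 [ 72  66  77  73  66  61  66  62  63  64  65  70  75  71  96 120 127 127 127 127 128 124]
 [ 68  73  72  97 106  83  57  65  62  59  63  62  61  64  66  69 111 126 128 128 127 128]
 [ 55  60  66  71  73  74  73  73  76  76  59  64  64  65  61  51  72 114 128 128 127 127]
 [ 62  64  59  59  59  58  70  66  68  69  95  91  73  60  58  46  46 108 125 128 127 126]
 [ 54  60  65  62  64  59  62  61  57  62  61  71  82  75  57  41  50  81  87  85 116 128]
 [ 47  55  65  64  62  63  61  59  62  65  61  62  63  68  52  35  64  81  85  83 114 129]
 [ 48  50  55  60  64  63  65  62  66  61  64  64  63  64  48  37  73  82  81 112 126 127]
 [ 51  47  53  55  62  65  65  63  62  63  63  59  62  57  44  44  73  83  86 116 127 126]]
scene cols 396..424 rows 222..233
[[155 152 149 152 155 158 158 15
[... 577 characters left out ...]
157 156 154 155 145 105  87  76  91 113  76  86 110 103  98  93  87  84  96 100  69  44  50  54  61  55]
 [158 156 154 157 148 123 140 131 118 107 101  93  88  81  73  70  86 100 103 132 155 158 158 140  50  52  57  56  37]
 [155 158 159 158 150 129 127 124 124 128 127 124 125 131 153 154 157 157 155 155 155 156 156 138  70  53  58  51  16]
 [150 152 154 153 154 155 155 152 154 159 157 156 156 154 153 153 157 159 159 155 156 155 155 137  49  54  55  48  24]
 [153 151 152 153 155 155 156 156 154 156 156 156 154 155 158 157 154 156 159 158 155 157 153 115  49  51  52  60  67]
 [160 158 156 156 155 155 155 158 156 157 160 160 156 156 156 155 156 158 161 159 154 155 141  68  50  52  52  85 127]]
```

```bash
python3 - <<'E'
from h import *
np.set_printoptions(precision=4,suppress=True)
print(tri((400.8,228.5),(193.2,124.1)))
for n,px in(("scene",(400.8,228.5)),("top",(193.2,124.1))):
    print(n,[plane(n,px,z) for z in(.13,.14,.15)])
# platform edge lines, subpixel: mask platform in scene/top
import cv2
for n,f in(("scene","pics/scene0.png"),("top","pics/top0.png")):
    im=cv2.imread(f).astype(int); print(n,im[215,330],im[105,215], im[205,340] if n=="scene" else im[120,215])
E
```

```text
(array([0.7659, 0.2025, 0.1421]), array([-0.3262,  0.0588]), array([-0.4992, -0.2334]))
scene [array([0.7607, 0.2098, 0.13  ]), array([0.7652, 0.2045, 0.14  ]), array([0.7697, 0.1992, 0.15  ])]
top [array([0.7682, 0.2036, 0.13  ]), array([0.7658, 0.2016, 0.14  ]), array([0.7633, 0.1996, 0.15  ])]
scene [140 134 132] [14 26 26] [137 132 131]
top [121 127 123] [125 119 114] [109  93  84]
```

```bash
cat >> h.py <<'E'
def quad(im,n):
    # im bgr; returns 4 corners px by line fits to the platform's hull
    i=im.astype(int); v=i[:,:,1]; d=i[:,:,0]-i[:,:,2]
    lo=112 if n=="scene" else 95
    m=((d>-2)&(v>lo)&(d<25)).astype(np.uint8)
    x0,x1,y0,y1=(300,420,185,285) if n=="scene" else (185,275,90,190)
    k=np.zeros_like(m);k[y0:y1,x0:x1]=m[y0:y1,x0:x1]
    k=cv2.morphologyEx(k,cv2.MORPH_OPEN,np.ones((3,3),np.uint8))
    cs,_=cv2.findContours(k,cv2.RETR_EXTERNAL,cv2.CHAIN_APPROX_NONE)
    c=max(cs,key=cv2.contourArea); h=cv2.convexHull(c)
    for e in np.arange(2,15,.5):
        q=cv2.approxPolyDP(h,e,True)
        if len(q)==4: break
    q=q[:,0].astype(float); pts=c[:,0].astype(float); L=[]
    for j in range(4):
        a,b=q[j],q[(j+1)%4]; u=(b-a)/np.linalg.norm(b-a); r=pts-a; s=r@u; o=r@np.array([-u[1],u[0]])
        g=pts[(abs(o)<2)&(s>5)&(s<np.linalg.norm(b-a)-5)]
        vx,vy,x,y=cv2.fitLine(g.astype(np.float32),cv2.DIST_HUBER,0,.01,.01).ravel()
        nn=np.array([-vy,vx]); cc=q.mean(0); p=np.array([x,y])
        if nn@(p-cc)<0: nn=-nn
        L.append((nn,nn@p+.5))   # contour pixels are inside: half pixel out
    return np.array([np.linalg.solve(np.array([L[j-1][0],L[j][0]]),[L[j-1][1],L[j][1]]) for j in range(4)]),k
E
python3 - <<'E'
from h import *
np.set_printoptions(precision=4,suppress=True)
q={}
for n in("scene","top"):
    im=cv2.imread(f"pics/{n}0.png"); q[n],k=quad(im,n); print(n,q[n].round(2).tolist(),k.sum())
ref={"B":((380,197),(195,155)),"C":((398,247),(210,101)),"A":((324,206),(249,168)),"D":((338,256),(263,116))}
pk=lambda Q,p:Q[np.argmin(np.linalg.norm(Q-np.array(p),axis=1))]
for k,(s,t) in ref.items(): print(k,*tri(pk(q["scene"],s),pk(q["top"],t)))
E
```

```text
scene [[379.80999755859375, 196.97000122070312], [398.4599914550781, 246.00999450683594], [338.25, 256.1499938964844], [323.79998779296875, 205.67999267578125]] 1730
top [[276.29998779296875, 96.18000030517578], [247.13999938964844, 168.3300018310547], [182.64999389648438, 150.64999389648438], [209.47999572753906, 101.91000366210938]] 2785
B [0.6788 0.2047 0.1733] [ 4.4244 -0.9274] [7.1929 2.9108]
C [0.8182 0.1533 0.1712] [-0.5158  0.0882] [-0.7707 -0.3624]
A [0.6364 0.0518 0.174 ] [ 0.2394 -0.0181] [0.3782 0.1767]
D [ 0.8101 -0.0202  0.2454] [-1.8085  0.131 ] [-2.6516 -1.3049]
```

```bash
cat >> h.py <<'E'
from workcell import robot
from scipy.spatial.transform import Rotation as Ro
AX=np.array([.613,.133]); 
def st():
    s=robot.read_state(); R=Ro.from_rotvec(s["eef_rot"]).as_matrix()
    return s,R
def show(target=None,tang=None):
    s,R=st(); print("t %.2f"%s["t"],"pos",s["position"].round(4),"F",s["ft_force"].round(1),"grip",round(s["grip_width"],4))
    print("tool x",R[:,0].round(3),"y",R[:,1].round(3),"z",R[:,2].round(3),"j",s["joints"].round(2))
    if target is not None: print("shift tool", (R.T@(np.array(target)-s["position"])).round(4))
    if tang is not None:
        for sg in(1,-1):
            a=np.degrees(np.arctan2(sg*tang[1],sg*tang[0])-np.arctan2(R[1,0],R[0,0])); a=(a+180)%360-180
            print("sign",sg,"world-yaw needed",round(a,1),"-> ry",round(-a,1))
E
python3 - <<'E'
from h import *
np.set_printoptions(precision=4,suppress=True)
print("small gauge foot",plane("top",(202,240),.01),plane("scene",(337,172),.01),"its top",plane("scene",(342,134),.15),plane("top",(190,243),.15))
show((.552,.184,.20),(-.672,-.741))
E
```

```text
small gauge foot [0.44   0.2043 0.01  ] [0.4485 0.2157 0.01  ] its top [0.427  0.2304 0.15  ] [0.44   0.2115 0.15  ]
t 0.10 pos [ 0.1708 -0.5483  0.2302] F [-0.3  0.3  0.1] grip 0.0854
tool x [ 0.297 -0.955 -0.002] y [-0.     0.002 -1.   ] z [0.955 0.297 0.   ] j [-1.42  0.21  1.54 -0.    1.39 -0.15]
shift tool [-0.5859  0.0316  0.5816]
sign 1 world-yaw needed -59.5 -> ry 59.5
sign -1 world-yaw needed 120.5 -> ry -120.5
```

```bash
python3 - <<'E'
from h import *
s,R=st(); D=R.T@(np.array([.552,.184,.20])-s["position"]); N=28; a=-120.4/N
M=sum(Ro.from_euler('y',k*a,degrees=True).as_matrix() for k in range(N))
print(a,np.linalg.solve(M,D), D)
E
```

```text
-4.3 [0.00793341 0.00112891 0.0347978 ] [-0.58585617  0.03160941  0.58164055]
```

```bash
python3 -m pendant '[[[0,-4.3,0],[0.0079,0.001,0.0348],0.6],[[0,-4.3,0],[0.0079,0.001,0.0348],0.6],[[0,-4.3,0],[0.0079,0.001,0.0348],0.6],[[0,-4.3,0],[0.0079,0.001,0.0348],0.6],[[0,-4.3,0],[0.0079,0.001,0.0348],0.6],[[0,-4.3,0],[0.0079,0.001,0.0348],0.6],[[0,-4.3,0],[0.0079,0.001,0.0348],0.6],[[0,-4.3,0],[0.0079,0.001,0.0348],0.6],[[0,-4.3,0],[0.0079,0.001,0.0348],0.6],[[0,-4.3,0],[0.0079,0.001,0.0348],0.6],[[0,-4.3,0],[0.0079,0.001,0.0348],0.6],[[0,-4.3,0],[0.0079,0.001,0.0348],0.6],[[0,-4.3,0],[0.0079,0.001,0.0348],0.6],[[0,-4.3,0],[0.0079,0.001,0.0348],0.6]]' 40
python3 -m pendant '[[[0,-4.3,0],[0.0079,0.001,0.0348],0.6],[[0,-4.3,0],[0.0079,0.001,0.0348],0.6],[[0,-4.3,0],[0.0079,0.001,0.0348],0.6],[[0,-4.3,0],[0.0079,0.001,0.0348],0.6],[[0,-4.3,0],[0.0079,0.001,0.0348],0.6],[[0,-4.3,0],[0.0079,0.001,0.0348],0.6],[[0,-4.3,0],[0.0079,0.001,0.0348],0.6],[[0,-4.3,0],[0.0079,0.001,0.0348],0.6],[[0,-4.3,0],[0.0079,0.001,0.0348],0.6],[[0,-4.3,0],[0.0079,0.001,0.0348],0.6],[[0,-4.3,0],[0.0079,0.001,0.0348],0.6],[[0,-4.3,0],[0.0079,0.001,0.0348],0.6],[[0,-4.3,0],[0.0079,0.001,0.0348],0.6],[[0,-4.3,0],[0.0079,0.001,0.0348],0.6],[[0,0,0],[0,0,0],0.5],[[0,0,0],[0,0,0],0.5]]'
python3 - <<'E'
from h import *
show((.552,.184,.2),(-.672,-.741))
o=[]
for n in("scene","top"):
    im=imaging.capture(n)[:,:,::-1]; cv2.imwrite(f"pics/{n}1.png",im)
    o.append(cv2.resize(im[110:290,300:430] if n=="scene" else im[90:270,140:270],None,fx=3,fy=3,interpolation=cv2.INTER_CUBIC))
cv2.imwrite("pics/c1.png",cv2.convertScaleAbs(np.hstack(o),alpha=1.4))
E
```

```text
t: 1.27
position: [0.5743, -0.2914, 0.2164]
eef_rot: [-1.564, 0.169, -0.168]
ft_force: [0.5, -0.3, 0.5]
grip_width: 0.0511
t: 2.6
position: [0.5499, 0.1851, 0.2026]
eef_rot: [-1.47, -0.652, 0.654]
ft_force: [-0.0, -0.4, 0.4]
grip_width: 0.0426
t 2.60 pos [0.5499 0.1851 0.2026] F [-0.  -0.4  0.4] grip 0.0426
tool x [ 0.671  0.742 -0.001] y [-0.001 -0.001 -1.   ] z [-0.742  0.671  0.001] j [ 0.18  0.24  1.56 -0.    1.34 -0.66]
shift tool [ 0.0006  0.0026 -0.0023]
sign 1 world-yaw needed 179.9 -> ry -179.9
sign -1 world-yaw needed -0.1 -> ry 0.1
```

View pics/c1.png

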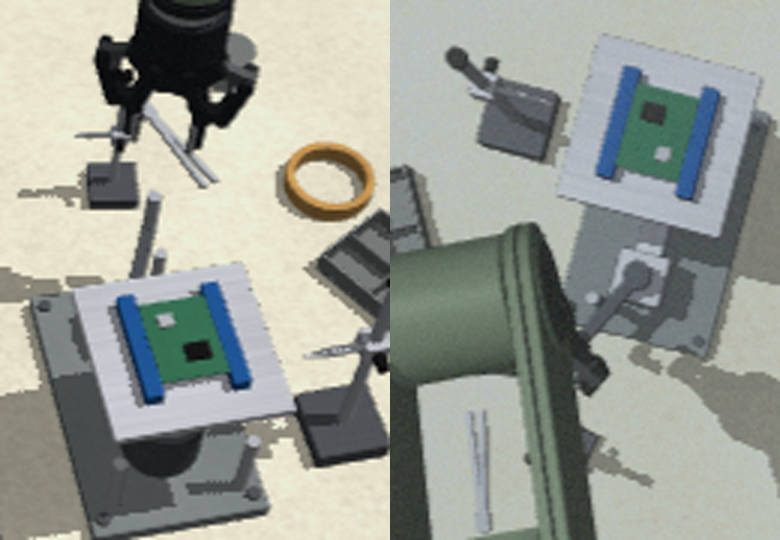

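```bash
python3 - <<'E'
from h import *
s,R=st(); p=s["position"]
for dz in(0,.005,.01): print(proj("scene",p+[0,0,dz]))
for sg in(1,-1): print(proj("scene",p+[0,0,.008]+sg*.0213*R[:,0]))
for q in((.552,.183,.131),(.5534,.1857,.131),plane("scene",(351.2,174.3),.131)): print(q,proj("scene",np.array(q)),proj("top",np.array(q)))
o=cv2.imread("pics/scene1.png")[105:185,320:400]
cv2.imwrite("pics/c2.png",cv2.convertScaleAbs(cv2.resize(o,None,fx=7,fy=7,interpolation=cv2.INTER_CUBIC),alpha=1.5))
E
```

```text
[352.52237076 157.34598259]
[352.73791441 156.09833891]
[352.95474196 154.84326359]
[360.90239147 157.03882278]
[344.8697448  153.66123017]
(0.552, 0.183, 0.131) [349.6130578  174.67858918] [201.39285992 201.71538583]
(0.5534, 0.1857, 0.131) [350.72454558 174.69093762] [200.40836036 201.22435294]
[0.55280789 0.18757257 0.131     ] [351.2 174.3] [199.73166738 201.44954314]
```

View pics/c2.png

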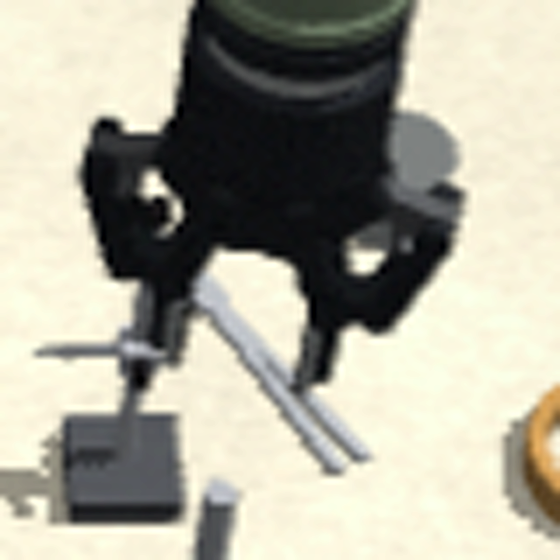

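```bash
python3 -m pendant '[[[0,0,0],[0.0013,0.015,-0.0023],0.5],[[0,0,0],[0,0.017,0],0.5],[[0,0,0],[0,0.017,0],0.5],[[0,0,0],[0,0.017,0],0.5],[[0,0,0],[0,0.017,0],0.5],[[0,0,0],[0,0.015,0],0.5],[[0,0,0],[0,0.005,0],0.5],[[0,0,0],[0,0,0],0.5]]'
python3 - <<'E'
from h import *
show((.5525,.1845,.1),(-.672,-.741))
o=[]
im=imaging.capture("scene")[:,:,::-1]; cv2.imwrite(f"pics/scene2.png",im)
cv2.imwrite("pics/c3.png",cv2.convertScaleAbs(cv2.resize(im[120:220,300:420],None,fx=6,fy=6,interpolation=cv2.INTER_CUBIC),alpha=1.6))
q,k=quad(im,"scene");print(q.round(2))
E
```

```text
t: 3.37
position: [0.5532, 0.1813, 0.0983]
eef_rot: [-1.471, -0.645, 0.652]
ft_force: [0.8, 0.4, -0.8]
grip_width: 0.0428
t 3.37 pos [0.5532 0.1813 0.0983] F [ 0.8  0.4 -0.8] grip 0.0428
tool x [ 0.675  0.738 -0.003] y [-0.004 -0.001 -1.   ] z [-0.738  0.675  0.002] j [ 0.17  0.36  1.64 -0.    1.15 -0.66]
shift tool [ 0.0019 -0.0017  0.0027]
sign 1 world-yaw needed -179.8 -> ry 179.8
sign -1 world-yaw needed 0.2 -> ry -0.2
[[379.85 196.96]
 [398.48 246.03]
 [338.16 256.3 ]
 [323.69 205.7 ]]
```

View pics/c3.png

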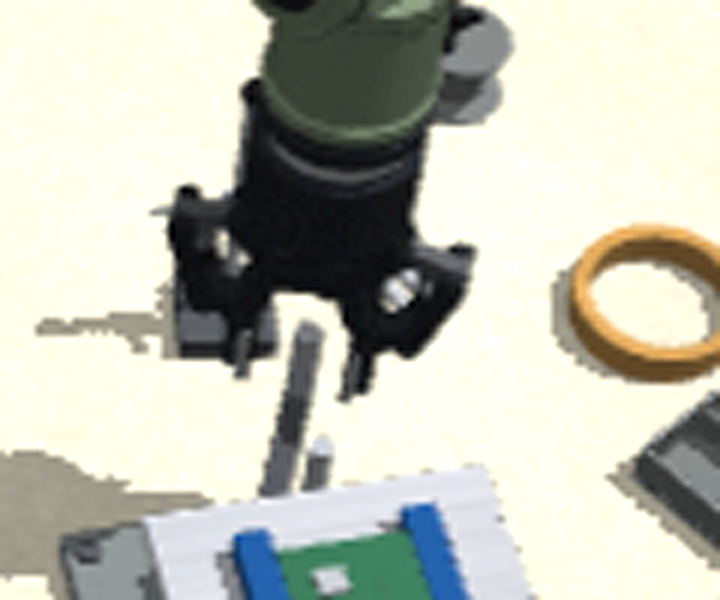

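```bash
python3 -m pendant '[[[0,0,0],[0,-0.001,0.0015],0.1],[[0,0,0],[0,0,0],0.1],[[0,0,0],[0,0,0],0.1],[[0,0,0],[0,0,0],0.1],[[0,0,0],[0,0,0],0.1],[[0,0,0],[0,0,0],0.1]]' 30
python3 - <<'E'
from h import *
show((.5525,.1845,.1))
im=imaging.capture("scene")[:,:,::-1]; cv2.imwrite(f"pics/scene3.png",im)
cv2.imwrite("pics/c4.png",cv2.convertScaleAbs(cv2.resize(im[140:220,300:420],None,fx=6,fy=6,interpolation=cv2.INTER_CUBIC),alpha=1.6))
E
```

```text
t: 3.92
position: [0.554, 0.1839, 0.1029]
eef_rot: [-1.472, -0.653, 0.648]
ft_force: [0.1, -1.3, 5.5]
grip_width: 0.0129
t 3.92 pos [0.554  0.1839 0.1029] F [ 0.1 -1.3  5.5] grip 0.0129
tool x [0.673 0.74  0.002] y [ 0.003 -0.    -1.   ] z [-0.74   0.673 -0.002] j [ 0.17  0.36  1.64 -0.    1.15 -0.66]
shift tool [-0.0006  0.0029  0.0015]
```

View pics/c4.png

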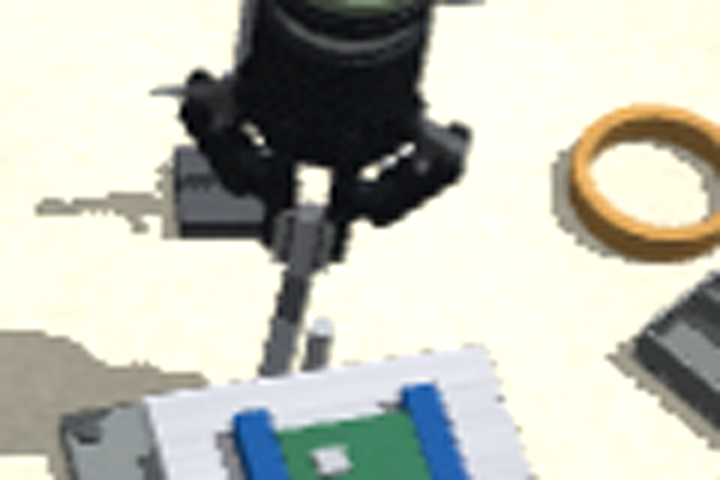

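```bash
cat >> h.py <<'E'
Q0=np.array([[379.85,196.96],[398.48,246.03],[338.16,256.3],[323.69,205.7]])
XY=[(.6762,.1931),(.8201,.151),(.7775,.0091),(.6377,.0499)]
def drop(im=None,verbose=True):
    if im is None: im=imaging.capture("scene")[:,:,::-1]
    q,_=quad(im,"scene"); out=[]
    for j,p in enumerate(Q0):
        r=q[np.argmin(np.linalg.norm(q-p,axis=1))]-p
        a=np.array([*XY[j],.173]); g=(proj("scene",a-[0,0,.01])-proj("scene",a))/10  # px per mm down
        out.append(r@g/(g@g))
    s,R=st(); d=s["position"][:2]-AX
    print("t %.2f"%s["t"],"drop mm",np.round(out,1),"mean %.2f"%np.mean(out),"lever ang %.3f r %.4f z %.4f"%(np.arctan2(d[1],d[0]),np.hypot(*d),s["position"][2]),"F tangential(+x=closing) %.1f radial %.1f z %.1f"%(s["ft_force"]@R[:,0],s["ft_force"]@R[:,2],s["ft_force"][2]),"g",round(s["grip_width"],4))
    return im
E
python3 -c "
from h import *; drop()"
python3 -m pendant '[[[0,-1.43,0],[-0.002,0,0],0.1],[[0,-1.43,0],[-0.002,0,0],0.1],[[0,-1.43,0],[-0.002,0,0],0.1],[[0,0,0],[0,0,0],0.1]]'
python3 -c "
from h import *; drop()"
```

```text
t 4.02 drop mm [-0.   0.2  0.  -0. ] mean 0.03 lever ang 2.430 r 0.0780 z 0.1029 F tangential(+x=closing) -1.1 radial 0.2 z 5.8 g 0.0127
t: 4.35
position: [0.5506, 0.1798, 0.1029]
eef_rot: [-1.453, -0.712, 0.705]
ft_force: [1.7, -0.5, 4.8]
grip_width: 0.0132
t 4.40 drop mm [-0.1  0.2  0.  -0. ] mean 0.01 lever ang 2.498 r 0.0780 z 0.1029 F tangential(+x=closing) 1.7 radial -1.4 z 4.9 g 0.0129
```

```bash
python3 -m pendant '[[[0,-1.43,0],[-0.002,0,0],0.1],[[0,-1.43,0],[-0.002,0,0],0.1],[[0,0,0],[0,0,0],0.1],[[0,0,0],[0,0,0],0.1]]'
python3 -c "
from h import *; drop()"
```

```text
t: 4.73
position: [0.5482, 0.1766, 0.1029]
eef_rot: [-1.44, -0.749, 0.743]
ft_force: [1.9, 0.8, 5.4]
grip_width: 0.0132
t 4.78 drop mm [-0.   0.1  0.  -0. ] mean 0.03 lever ang 2.549 r 0.0781 z 0.1029 F tangential(+x=closing) 1.1 radial -1.1 z 4.8 g 0.0129
```

```bash
python3 -m pendant '[[[0,-1.43,0],[-0.002,0,0],0.1],[[0,-1.43,0],[-0.002,0,0],0.1],[[0,0,0],[0,0,0],0.1],[[0,0,0],[0,0,0],0.1]]'
python3 -c "
from h import *; drop()"
```

```text
t: 5.12
position: [0.546, 0.1733, 0.1029]
eef_rot: [-1.426, -0.788, 0.781]
ft_force: [2.0, 0.5, 4.9]
grip_width: 0.0128
t 5.17 drop mm [-0.1  0.2  0.  -0.3] mean -0.05 lever ang 2.599 r 0.0782 z 0.1029 F tangential(+x=closing) 1.1 radial -1.1 z 5.4 g 0.0129
```

```bash
python3 -m pendant '[[[0,-1.43,0],[-0.002,0,0],0.1],[[0,-1.43,0],[-0.002,0,0],0.1],[[0,0,0],[0,0,0],0.1],[[0,0,0],[0,0,0],0.1]]'
python3 -c "
from h import *; drop()"
```

```text
t: 5.5
position: [0.5441, 0.1699, 0.1029]
eef_rot: [-1.411, -0.826, 0.819]
ft_force: [2.1, 0.2, 5.3]
grip_width: 0.0129
t 5.55 drop mm [-0.1  0.4 -0.1 -0. ] mean 0.05 lever ang 2.650 r 0.0782 z 0.1028 F tangential(+x=closing) 1.1 radial -2.3 z 5.0 g 0.013
```

```bash
python3 -m pendant '[[[0,0,0],[0,0,0],0.1]]'
python3 -c "
from h import *; drop()"
```

```text
t: 5.63
position: [0.544, 0.1699, 0.1029]
eef_rot: [-1.411, -0.826, 0.819]
ft_force: [1.0, -0.6, 5.1]
grip_width: 0.013
t 5.68 drop mm [-0.1  0.2  0.  -0. ] mean 0.01 lever ang 2.650 r 0.0782 z 0.1029 F tangential(+x=closing) 1.1 radial -1.8 z 5.2 g 0.0129
```

```bash
python3 -m pendant '[[[0,-1.43,0],[-0.002,0,0],0.1],[[0,-1.43,0],[-0.002,0,0],0.1],[[0,0,0],[0,0,0],0.1],[[0,0,0],[0,0,0],0.1]]'
python3 -c "
from h import *; drop()"
```

```text
t: 6.02
position: [0.5422, 0.1664, 0.1029]
eef_rot: [-1.396, -0.864, 0.857]
ft_force: [1.7, 0.2, 5.2]
grip_width: 0.0125
t 6.07 drop mm [-0.1  0.4 -0.1 -0.3] mean -0.02 lever ang 2.700 r 0.0783 z 0.1028 F tangential(+x=closing) 1.3 radial -1.1 z 7.0 g 0.0126
```

```bash
python3 -m pendant '[[[0,0,0],[0,0,0],0.1]]'
python3 -c "
from h import *; drop()"
```

```text
t: 6.15
position: [0.5422, 0.1665, 0.1029]
eef_rot: [-1.396, -0.864, 0.857]
ft_force: [2.4, 0.0, 5.1]
grip_width: 0.0129
t 6.20 drop mm [ 0.2  0.1  0.  -0.3] mean -0.01 lever ang 2.700 r 0.0783 z 0.1029 F tangential(+x=closing) 0.2 radial -1.9 z 5.8 g 0.0126
```

```bash
python3 -m pendant '[[[0,-1.43,0],[-0.002,0,0],0.1],[[0,-1.43,0],[-0.002,0,0],0.1],[[0,0,0],[0,0,0],0.1],[[0,0,0],[0,0,0],0.1],[[0,0,0],[0,0,0],0.1]]'
python3 -c "
from h import *; drop()"
```

```text
t: 6.62
position: [0.5406, 0.1629, 0.1029]
eef_rot: [-1.379, -0.902, 0.895]
ft_force: [2.1, 0.9, 5.4]
grip_width: 0.013
t 6.67 drop mm [-0.1  0.2  0.  -0. ] mean 0.01 lever ang 2.751 r 0.0784 z 0.1029 F tangential(+x=closing) 0.9 radial -1.7 z 6.0 g 0.0127
```

```bash
python3 -m pendant '[[[0,0,0],[0,0,0],0.1]]'
python3 -c "
from h import *; drop()"
```

```text
t: 6.75
position: [0.5406, 0.1628, 0.1029]
eef_rot: [-1.379, -0.902, 0.895]
ft_force: [2.2, 0.3, 6.6]
grip_width: 0.0131
t 6.80 drop mm [ 0.1  0.3 -0.1 -0. ] mean 0.08 lever ang 2.751 r 0.0784 z 0.1029 F tangential(+x=closing) 0.7 radial -2.1 z 5.8 g 0.0131
```

```bash
python3 -m pendant '[[[0,-1.43,0],[-0.002,0,0],0.1],[[0,-1.43,0],[-0.002,0,0],0.1],[[0,0,0],[0,0,0],0.1],[[0,0,0],[0,0,0],0.1],[[0,0,0],[0,0,0],0.1]]'
python3 -c "
from h import *; drop()"
```

```text
t: 7.22
position: [0.5391, 0.1592, 0.1029]
eef_rot: [-1.362, -0.94, 0.933]
ft_force: [2.1, 0.9, 5.1]
grip_width: 0.0129
t 7.27 drop mm [-0.1  0.2 -0.1 -0. ] mean 0.03 lever ang 2.801 r 0.0784 z 0.1029 F tangential(+x=closing) 1.3 radial -2.0 z 5.4 g 0.0132
```

```bash
python3 -m pendant '[[[0,0,0],[0,0,0],0.1]]'
python3 -c "
from h import *; drop()"
```

```text
t: 7.35
position: [0.5391, 0.1592, 0.1028]
eef_rot: [-1.362, -0.94, 0.933]
ft_force: [2.6, 0.8, 5.3]
grip_width: 0.0133
t 7.40 drop mm [ 0.   0.1  0.  -0. ] mean 0.03 lever ang 2.801 r 0.0784 z 0.1029 F tangential(+x=closing) 2.2 radial -2.8 z 4.2 g 0.013
```

```bash
python3 -m pendant '[[[0,-1.43,0],[-0.002,0,0],0.1],[[0,-1.43,0],[-0.002,0,0],0.1],[[0,0,0],[0,0,0],0.1],[[0,0,0],[0,0,0],0.1],[[0,0,0],[0,0,0],0.1]]'
python3 -c "
from h import *; im=drop()
cv2.imwrite('pics/c5.png',cv2.convertScaleAbs(cv2.resize(im[140:270,300:420],None,fx=4.5,fy=4.5,interpolation=cv2.INTER_CUBIC),alpha=1.6))"
```

```text
t: 7.82
position: [0.5378, 0.1554, 0.1028]
eef_rot: [-1.344, -0.978, 0.97]
ft_force: [2.7, 0.1, 5.5]
grip_width: 0.013
t 7.87 drop mm [ 0.1  0.3 -0.1 -0. ] mean 0.08 lever ang 2.852 r 0.0785 z 0.1029 F tangential(+x=closing) 2.1 radial -2.9 z 5.3 g 0.0133
```

View pics/c5.png

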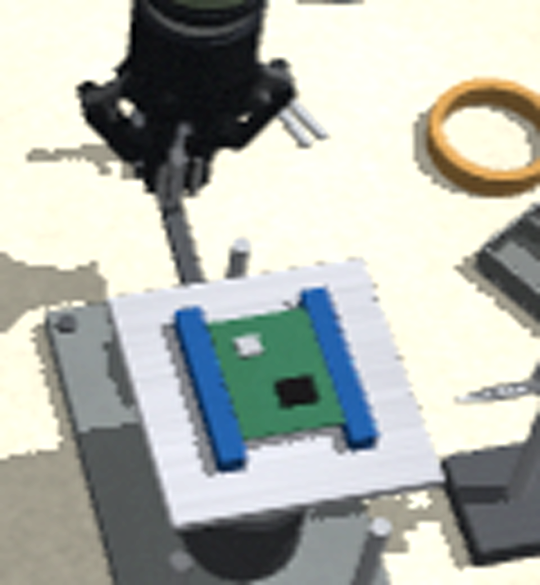

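The picture shows the arm following the pads (pin at about (339,175) in the scene image), well clear of the post at (352,194). I'll carry on.

```bash
python3 -m pendant '[[[0,-1.43,0],[-0.002,0,0],0.1],[[0,-1.43,0],[-0.002,0,0],0.1],[[0,0,0],[0,0,0],0.1],[[0,0,0],[0,0,0],0.1],[[0,0,0],[0,0,0],0.1]]'
python3 -c "
from h import *; drop()"
```

```text
t: 8.28
position: [0.5367, 0.1516, 0.1029]
eef_rot: [-1.326, -1.016, 1.008]
ft_force: [3.1, 0.6, 5.3]
grip_width: 0.0133
t 8.33 drop mm [ 0.  -0.1  0.  -0. ] mean -0.02 lever ang 2.902 r 0.0785 z 0.1029 F tangential(+x=closing) 2.8 radial -4.0 z 5.7 g 0.0129
```

```bash
python3 -m pendant '[[[0,0,0],[0,0,0],0.1],[[0,0,0],[0,0,0],0.1]]'
python3 -c "
from h import *; drop()"
```

```text
t: 8.5
position: [0.5367, 0.1516, 0.1028]
eef_rot: [-1.326, -1.016, 1.008]
ft_force: [4.6, 2.3, 5.6]
grip_width: 0.0129
t 8.55 drop mm [ 0.   0.2 -0.1 -0. ] mean 0.04 lever ang 2.902 r 0.0785 z 0.1028 F tangential(+x=closing) 1.2 radial -3.3 z 5.1 g 0.0128
```

```bash
python3 -m pendant '[[[0,-1.43,0],[-0.002,0,-0.0002],0.1],[[0,-1.43,0],[-0.002,0,-0.0002],0.1],[[0,0,0],[0,0,0],0.1],[[0,0,0],[0,0,0],0.1],[[0,0,0],[0,0,0],0.1]]'
python3 -c "
from h import *; drop()"
```

```text
t: 8.97
position: [0.5358, 0.1478, 0.1028]
eef_rot: [-1.306, -1.053, 1.046]
ft_force: [3.1, 1.7, 5.7]
grip_width: 0.0131
t 9.02 drop mm [5.1 6.1 4.9 4.5] mean 5.15 lever ang 2.953 r 0.0786 z 0.1028 F tangential(+x=closing) 1.3 radial -2.7 z 5.5 g 0.013
```

```bash
python3 -m pendant '[[[0,0,0],[0,0,0],0.1],[[0,0,0],[0,0,0],0.1]]'
python3 -c "
from h import *; drop()"
```

```text
t: 9.18
position: [0.5359, 0.1477, 0.1029]
eef_rot: [-1.306, -1.053, 1.046]
ft_force: [2.7, 0.7, 5.8]
grip_width: 0.0126
t 9.23 drop mm [7.6 9.  7.3 8. ] mean 7.98 lever ang 2.952 r 0.0786 z 0.1029 F tangential(+x=closing) 1.4 radial -2.0 z 6.1 g 0.0128
```

```bash
python3 -m pendant '[[[0,0,0],[0,0,0],0.1],[[0,0,0],[0,0,0],0.1],[[0,0,0],[0,0,0],0.1],[[0,0,0],[0,0,0],0.1],[[0,0,0],[0,0,0],0.1],[[0,0,0],[0,0,0],0.1],[[0,0,0],[0,0,0],0.1],[[0,0,0],[0,0,0],0.1],[[0,1.43,0],[0.002,0,0],0.1],[[0,1.43,0],[0.002,0,0],0.1],[[0,1.43,0],[0.002,0,0],0.1],[[0,0,0],[0,0,0],0.1]]'
python3 -c "
from h import *; drop()"
```

```text
t: 10.23
position: [0.5369, 0.1525, 0.1028]
eef_rot: [-1.336, -0.995, 0.991]
ft_force: [2.6, -1.5, 6.9]
grip_width: 0.0132
t 10.28 drop mm [19.3 18.9 18.6 17.9] mean 18.67 lever ang 2.890 r 0.0785 z 0.1028 F tangential(+x=closing) -0.1 radial -3.6 z 6.9 g 0.0128
```

```bash
python3 - <<'E'
from h import *
im=drop(); cv2.imwrite("pics/scene6.png",im)
t=imaging.capture("top")[:,:,::-1]; cv2.imwrite("pics/top6.png",t)
o=[cv2.resize(im[190:270,315:415],None,fx=6,fy=6,interpolation=cv2.INTER_CUBIC)]
cv2.imwrite("pics/c6.png",cv2.convertScaleAbs(o[0],alpha=1.4))
cv2.imwrite("pics/c7.png",cv2.convertScaleAbs(cv2.resize(t[90:180,170:275],None,fx=7,fy=6.6,interpolation=cv2.INTER_CUBIC),alpha=1.6))
E
```

```text
t 10.33 drop mm [19.2 19.  18.5 17.9] mean 18.64 lever ang 2.890 r 0.0785 z 0.1028 F tangential(+x=closing) -1.0 radial -3.2 z 7.0 g 0.013
```

View pics/c6.png

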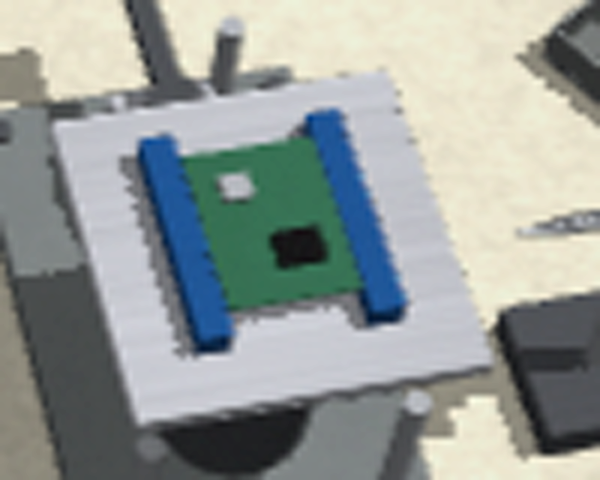

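View pics/c7.png

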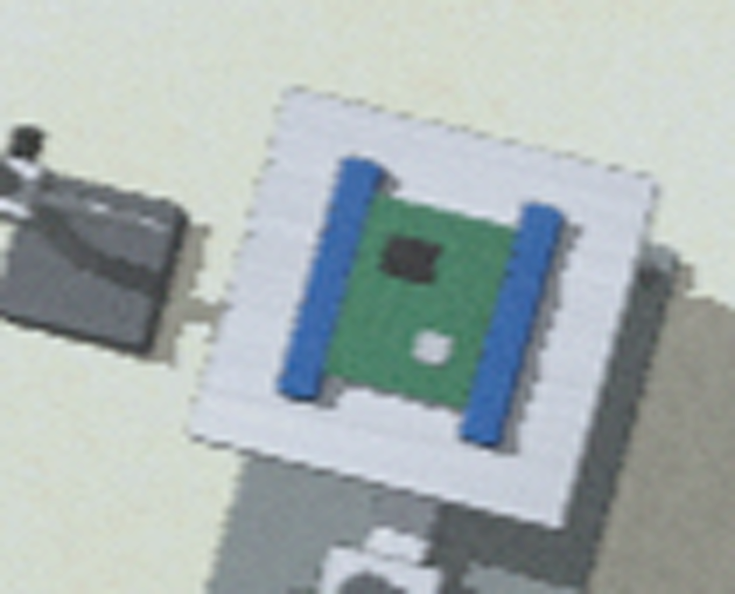

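```bash
python3 - <<'E'
from h import *
np.set_printoptions(precision=4,suppress=True)
t=lambda x,y:np.array((170+(x+.5)/7-.5,90+(y+.5)/6.6-.5))
q,_=quad(cv2.imread("pics/scene6.png"),"scene"); print(q.round(2))
T={"B":t(190,435),"C":t(287,87),"D":t(657,182),"A":t(562,527)}
Z=[]
for k,r in zip("BCDA",Q0):
    s=q[np.argmin(np.linalg.norm(q-r,axis=1))]; print(k,*tri(s,T[k]), "dz/dpx", [(tri(s+d,T[k])[0]-tri(s,T[k])[0])[2]*1e3 for d in np.eye(2)],[(tri(s,T[k]+d)[0]-tri(s,T[k])[0])[2]*1e3 for d in np.eye(2)])
for a,b in(((400.6,228.6),(193.3,123.95)),((400.8,228.5),(193.2,124.1)),((400.3,228.7),(193.6,124.2)),((400.6,228.4),(193,123.8))): print(tri(a,b))
E
```

```text
[[378.9  201.43]
 [397.   250.06]
 [337.53 260.2 ]
 [323.1  209.75]]
B [0.6772 0.1916 0.1555] [-0.4039  0.0619] [-0.6414 -0.3018] dz/dpx [np.float64(-0.2100736108787138), np.float64(-4.0475790363106725)] [np.float64(1.3064049843702075), np.float64(-3.2315869217365565)]
C [0.82   0.1518 0.1561] [-0.2883  0.049 ] [-0.4285 -0.2004] dz/dpx [np.float64(-0.21443827178688202), np.float64(-3.5241944350659082)] [np.float64(1.2843939208397603), np.float64(-3.2351611776352263)]
D [0.7789 0.0091 0.155 ] [-0.353   0.0294] [-0.5163 -0.2449] dz/dpx [np.float64(-0.09222416658480337), np.float64(-3.4635721558313737)] [np.float64(1.4090143987370296), np.float64(-3.1808182300303303)]
A [0.6369 0.0486 0.1584] [-0.5017  0.033 ] [-0.7852 -0.3753] dz/dpx [np.float64(-0.06658164187445248), np.float64(-3.9562068697646113)] [np.float64(1.4322656201521955), np.float64(-3.1472020477387175)]
(array([0.7661, 0.2019, 0.1424]), array([-0.2608,  0.0471]), array([-0.3991, -0.1862]))
(array([0.7659, 0.2025, 0.1421]), array([-0.3262,  0.0588]), array([-0.4992, -0.2334]))
(array([0.7657, 0.2014, 0.1417]), array([-0.2932,  0.0528]), array([-0.4486, -0.2096]))
(array([0.7661, 0.2021, 0.1433]), array([-0.1464,  0.0266]), array([-0.2241, -0.1042]))
```

```bash
cat >> h.py <<'E'
def refine(im,corn,ch=None):
    i=cv2.GaussianBlur(im.astype(np.float32),(3,3),.6); Ls=[]; c0=np.mean(corn,0)
    for j in range(4):
        a,b=np.array(corn[j]),np.array(corn[(j+1)%4]); u=(b-a)/np.linalg.norm(b-a); n=np.array([-u[1],u[0]])
        if n@((a+b)/2-c0)<0:n=-n
        o=np.arange(-3,3.01,.1); pts=[]
        for f in np.arange(.1,.9,.02):
            p=a+f*(b-a)+o[:,None]*n
            v=np.stack([cv2.remap(i[:,:,c],p[:,:1].astype(np.float32),p[:,1:].astype(np.float32),cv2.INTER_LINEAR).ravel() for c in range(3)],1)
            v=np.c_[v[:,0]-v[:,2],(v[:,1])*.3]     # colour difference mostly
            g=np.linalg.norm(np.gradient(v,axis=0),axis=1); g[g<.5*g.max()]=0
            pts.append(p[0]+n*((o-o[0])@g/g.sum()))
        vx,vy,x,y=cv2.fitLine(np.array(pts,np.float32),cv2.DIST_HUBER,0,.01,.01).ravel()
        m=np.array([-vy,vx]); Ls.append((m,m@[x,y]))
    return np.array([np.linalg.solve(np.array([Ls[j-1][0],Ls[j][0]]),[Ls[j-1][1],Ls[j][1]]) for j in range(4)])
def level(ims,imt,cs,ct,tips=(400.6,228.5),tipt=(193.2,124.0)):
    # corners in order B,C,D,A
    S=refine(ims,cs);T=refine(imt,ct); print(S.round(2).tolist(),T.round(2).tolist())
    sq=np.array([[-75,75],[75,75],[75,-75],[-75,-75]],np.float32); o=[]
    for Q,tip in((S,tips),(T,tipt)):
        H=cv2.getPerspectiveTransform(Q.astype(np.float32),sq); o.append(cv2.perspectiveTransform(np.array([[tip]],np.float32),H).ravel())
    print("tip in platform plane mm: scene",o[0].round(1),"top",o[1].round(1),"diff",(o[0]-o[1]).round(1))
    print("corner z",[round(tri(a,b)[0][2],4) for a,b in zip(S,T)])
E
python3 - <<'E'
from h import *
level(cv2.imread("pics/scene0.png"),cv2.imread("pics/top0.png"),Q0,[(195,154.9),(210,100.9),(263.4,115.9),(249.1,168.4)])
level(cv2.imread("pics/scene6.png"),cv2.imread("pics/top6.png"),[(378.9,201.4),(397,250.1),(337.5,260.2),(323.1,209.8)],[(196.7,155.5),(210.6,102.8),(263.4,117.2),(249.9,169.4)])
E
```

```text
[[380.32000732421875, 196.80999755859375], [398.8299865722656, 246.8699951171875], [337.989990234375, 256.1300048828125], [323.3599853515625, 205.3000030517578]] [[194.4600067138672, 153.99000549316406], [209.44000244140625, 100.62999725341797], [263.69000244140625, 114.83999633789062], [249.0500030517578, 168.74000549316406]]
tip in platform plane mm: scene [25.9 95.5] top [  2.3 100.1] diff [23.6 -4.5]
corner z [np.float64(0.1755), np.float64(0.1721), np.float64(0.1763), np.float64(0.1768)]
[[379.1199951171875, 201.14999389648438], [397.19000244140625, 250.2100067138672], [337.44000244140625, 260.75], [322.489990234375, 208.47000122070312]] [[196.42999267578125, 155.14999389648438], [210.58999633789062, 102.62999725341797], [263.94000244140625, 116.7300033569336], [249.3699951171875, 169.67999267578125]]
tip in platform plane mm: scene [ 16.2 104.4] top [  5.8 105.9] diff [10.4 -1.5]
corner z [np.float64(0.1573), np.float64(0.156), np.float64(0.1551), np.float64(0.1621)]
```

```bash
python3 -m pendant '[[[0,-1.43,0],[-0.002,0,-0.0002],0.1],[[0,-1.43,0],[-0.002,0,0],0.1],[[0,0,0],[0,0,0],0.1],[[0,0,0],[0,0,0],0.1],[[0,0,0],[0,0,0],0.1],[[0,0,0],[0,0,0],0.1],[[0,0,0],[0,0,0],0.1],[[0,1.43,0],[0.002,0,0],0.1],[[0,1.43,0],[0.002,0,0],0.1],[[0,1.43,0],[0.002,0,0],0.1],[[0,0,0],[0,0,0],0.1]]'
python3 -c "
from h import *; im=drop(); im=drop();cv2.imwrite('pics/scene7.png',im)
t=imaging.capture('top')[:,:,::-1]; cv2.imwrite('pics/top7.png',t)
cv2.imwrite('pics/c8.png',cv2.convertScaleAbs(cv2.resize(t[90:180,170:275],None,fx=7,fy=6.6,interpolation=cv2.INTER_CUBIC),alpha=1.6))
print(quad(im,'scene')[0].round(2).tolist())
"
```

```text
t: 11.3
position: [0.5375, 0.1544, 0.1028]
eef_rot: [-1.345, -0.976, 0.973]
ft_force: [2.5, -1.2, 7.9]
grip_width: 0.0127
t 11.35 drop mm [23.1 24.2 22.1 22.8] mean 23.05 lever ang 2.866 r 0.0785 z 0.1028 F tangential(+x=closing) -1.0 radial -2.6 z 7.0 g 0.0131
t 11.40 drop mm [23.2 24.2 22.1 22.8] mean 23.07 lever ang 2.866 r 0.0785 z 0.1028 F tangential(+x=closing) -1.4 radial -2.6 z 7.5 g 0.0128
[[378.6400146484375, 202.33999633789062], [396.42999267578125, 251.11000061035156], [337.3399963378906, 260.94000244140625], [323.0, 210.8800048828125]]
```

View pics/c8.png

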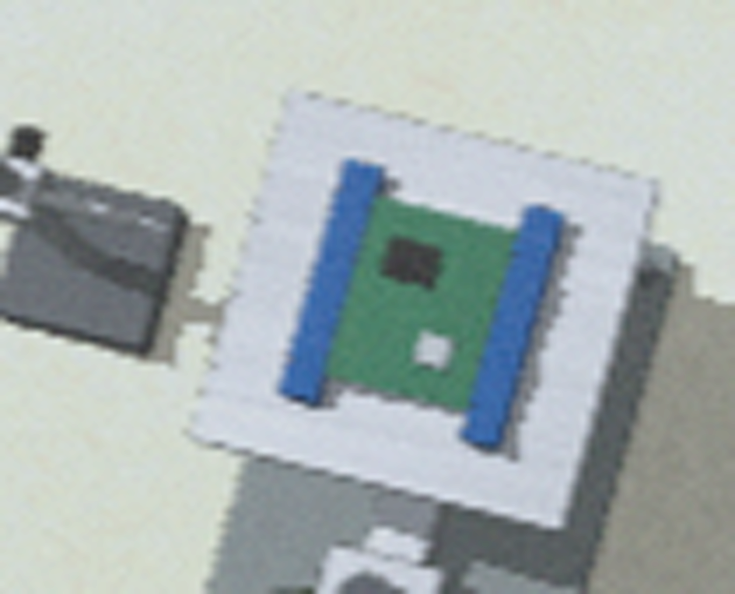

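```bash
python3 - <<'E'
from h import *
level(cv2.imread("pics/scene7.png"),cv2.imread("pics/top7.png"),[(378.64,202.34),(396.43,251.1),(337.34,260.94),(323,210.9)],[(196.9,155.8),(210.9,103.5),(263.4,117.2),(249.9,169.4)])
a=proj("scene",np.array([.7,.1,.17]));print(proj("scene",np.array([.7,.1,.15]))-a)
E
```

```text
[[378.69000244140625, 201.94000244140625], [396.9800109863281, 251.25999450683594], [337.1499938964844, 261.4100036621094], [322.92999267578125, 211.0500030517578]] [[196.6699981689453, 155.50999450683594], [210.86000061035156, 103.0999984741211], [263.8299865722656, 117.16999816894531], [249.61000061035156, 169.85000610351562]]
tip in platform plane mm: scene [ 14.2 104.6] top [  6.6 106.9] diff [ 7.6 -2.3]
corner z [np.float64(0.1534), np.float64(0.1511), np.float64(0.1513), np.float64(0.1516)]
[-0.90439786  4.42918596]
```

```bash
cat >> h.py <<'E'
NS=np.array([[403,228.3],[405,227.7],[407,227.3],[410,226.8],[412,226.6]]);NT=np.array([[183,121.2],[184,121.2],[186,122.4],[187.5,122.3],[189,122.4],[190,123],[191,123.25],[192,123.6],[193,124.3]])
def needle(ims,imt,cs,ct):
    S1=np.array([min(quad(ims,"scene")[0],key=lambda r:np.linalg.norm(r-c)) for c in cs])
    sq=np.array([[-75,75],[75,75],[75,-75],[-75,-75]],np.float32)
    X={}
    for nm,Q,N in(("sceneRef",refine(ims,cs),NS),("sceneQuad",S1,NS),("top",refine(imt,ct),NT),("topHand",np.array(ct),NT)):
        H=cv2.getPerspectiveTransform(Q.astype(np.float32),sq); p=cv2.perspectiveTransform(N[None].astype(np.float32),H)[0]
        f=np.polyfit(p[:,1],p[:,0],1); X[nm]=(p[:,0].mean(),f[0]); print(nm,"x mean %.2f slope %.2f"%X[nm],p[[0,-1]].round(1).tolist())
E
python3 - <<'E'
from h import *
for k,cs,ct in((0,Q0,[(195,154.9),(210,100.9),(263.4,115.9),(249.1,168.4)]),(6,[(378.9,201.4),(397,250.1),(337.5,260.2),(323.1,209.8)],[(196.7,155.5),(210.6,102.8),(263.4,117.2),(249.9,169.4)]),(7,[(378.64,202.34),(396.43,251.1),(337.34,260.94),(323,210.9)],[(196.9,155.8),(210.9,103.5),(263.4,117.2),(249.9,169.4)])):
    print(k); needle(cv2.imread(f"pics/scene{k}.png"),cv2.imread(f"pics/top{k}.png"),cs,ct)
E
```

```text
0
sceneRef x mean 25.49 slope -0.04 [[26.299999237060547, 101.5], [25.399999618530273, 124.5999984741211]]
sceneQuad x mean 27.95 slope -0.02 [[28.600000381469727, 102.5], [28.0, 126.19999694824219]]
top x mean 2.52 slope 0.02 [[2.5, 128.60000610351562], [1.2999999523162842, 100.4000015258789]]
topHand x mean 3.74 slope 0.02 [[3.700000047683716, 128.3000030517578], [2.5999999046325684, 101.4000015258789]]
6
sceneRef x mean 15.94 slope -0.03 [[16.700000762939453, 110.9000015258789], [15.899999618530273, 136.3000030517578]]
sceneQuad x mean 16.30 slope -0.03 [[17.0, 110.4000015258789], [16.299999237060547, 134.89999389648438]]
top x mean 6.03 slope 0.02 [[6.0, 135.1999969482422], [4.900000095367432, 106.30000305175781]]
topHand x mean 6.31 slope 0.02 [[6.300000190734863, 134.3000030517578], [5.099999904632568, 106.0999984741211]]
7
sceneRef x mean 14.10 slope -0.02 [[14.699999809265137, 110.5999984741211], [14.199999809265137, 134.3000030517578]]
sceneQuad x mean 13.40 slope -0.03 [[14.100000381469727, 112.30000305175781], [13.399999618530273, 136.5]]
top x mean 6.80 slope 0.02 [[6.800000190734863, 136.0], [5.599999904632568, 107.19999694824219]]
topHand x mean 7.75 slope 0.03 [[7.800000190734863, 136.3000030517578], [6.5, 107.5999984741211]]
```

```bash
python3 -m pendant '[[[0,-1.43,0],[-0.002,0,-0.0002],0.1],[[0,-1.43,0],[-0.002,0,0],0.1],[[0,-1.43,0],[-0.002,0,0],0.1],[[0,0,0],[0,0,0],0.1],[[0,0,0],[0,0,0],0.1],[[0,0,0],[0,0,0],0.1],[[0,0,0],[0,0,0],0.1],[[0,0,0],[0,0,0],0.1],[[0,0,0],[0,0,0],0.1],[[0,0,0],[0,0,0],0.1],[[0,0,0],[0,0,0],0.1],[[0,0,0],[0,0,0],0.1],[[0,1.43,0],[0.002,0,0],0.1],[[0,1.43,0],[0.002,0,0],0.1],[[0,1.43,0],[0.002,0,0],0.1],[[0,0,0],[0,0,0],0.1]]'
python3 -c "
from h import *; im=drop(); im=drop();cv2.imwrite('pics/scene8.png',im)
t=imaging.capture('top')[:,:,::-1]; cv2.imwrite('pics/top8.png',t)
cs=[min(quad(im,'scene')[0],key=lambda r:np.linalg.norm(r-c)) for c in Q0+[-1,6]]
ct=[(197.3,156.1),(211.1,103.9),(263.5,118),(249.9,170)]
needle(im,t,cs,ct); level(im,t,cs,ct)
"
```

```text
t: 12.78
position: [0.5375, 0.1544, 0.1028]
eef_rot: [-1.345, -0.976, 0.973]
ft_force: [1.0, -1.8, 7.9]
grip_width: 0.0131
t 12.83 drop mm [28.2 30.5 29.6 30.1] mean 29.61 lever ang 2.865 r 0.0785 z 0.1028 F tangential(+x=closing) -0.7 radial -2.5 z 8.1 g 0.013
t 12.88 drop mm [28.1 30.5 29.6 30.1] mean 29.60 lever ang 2.866 r 0.0785 z 0.1028 F tangential(+x=closing) -1.1 radial -2.3 z 7.8 g 0.0129
sceneRef x mean 11.02 slope -0.01 [[11.600000381469727, 114.0], [11.199999809265137, 138.5]]
sceneQuad x mean 10.36 slope -0.02 [[11.0, 114.5], [10.5, 138.6999969482422]]
top x mean 7.55 slope 0.01 [[7.5, 137.39999389648438], [6.400000095367432, 108.5]]
topHand x mean 8.36 slope 0.02 [[8.300000190734863, 137.39999389648438], [7.199999809265137, 108.69999694824219]]
[[378.32000732421875, 203.5399932861328], [396.4100036621094, 252.33999633789062], [336.9599914550781, 263.1400146484375], [322.8999938964844, 212.4499969482422]] [[196.8800048828125, 155.8000030517578], [211.3300018310547, 103.76000213623047], [263.8699951171875, 117.95999908447266], [249.6999969482422, 170.1699981689453]]
tip in platform plane mm: scene [ 11.  107.8] top [  7.4 108.2] diff [ 3.6 -0.4]
corner z [np.float64(0.1463), np.float64(0.1459), np.float64(0.1428), np.float64(0.1451)]
```

```bash
python3 -m pendant '[[[0,-1.43,0],[-0.002,0,-0.0002],0.1],[[0,-1.43,0],[-0.002,0,0],0.1],[[0,-1.43,0],[-0.002,0,0],0.1],[[0,0,0],[0,0,0],0.1],[[0,0,0],[0,0,0],0.1],[[0,0,0],[0,0,0],0.1],[[0,0,0],[0,0,0],0.1],[[0,1.43,0],[0.002,0,0],0.1],[[0,1.43,0],[0.002,0,0],0.1],[[0,1.43,0],[0.002,0,0],0.1],[[0,0,0],[0,0,0],0.1]]'
python3 -c "
from h import *; im=drop(); im=drop();cv2.imwrite('pics/scene9.png',im)
t=imaging.capture('top')[:,:,::-1]; cv2.imwrite('pics/top9.png',t)
cs=[min(quad(im,'scene')[0],key=lambda r:np.linalg.norm(r-c)) for c in Q0+[-1,6]]
ct=[(197.3,156.3),(211.3,104.2),(263.6,118.3),(249.9,170.3)]
needle(im,t,cs,ct); level(im,t,cs,ct)
cv2.imwrite('pics/c9.png',cv2.convertScaleAbs(cv2.resize(im[190:270,315:430],None,fx=6.9,fy=6.9,interpolation=cv2.INTER_CUBIC),alpha=1.4))
"
```

```text
t: 13.85
position: [0.5375, 0.1544, 0.1028]
eef_rot: [-1.345, -0.976, 0.973]
ft_force: [1.2, -2.7, 7.0]
grip_width: 0.0128
t 13.90 drop mm [32.3 32.9 32.5 32.6] mean 32.56 lever ang 2.866 r 0.0785 z 0.1028 F tangential(+x=closing) -1.0 radial -1.8 z 9.1 g 0.0133
t 13.95 drop mm [32.5 32.6 32.7 32.6] mean 32.59 lever ang 2.866 r 0.0785 z 0.1028 F tangential(+x=closing) -1.0 radial -1.0 z 7.9 g 0.0131
sceneRef x mean 9.60 slope -0.01 [[10.199999809265137, 114.80000305175781], [9.800000190734863, 139.10000610351562]]
sceneQuad x mean 8.81 slope -0.02 [[9.5, 115.5999984741211], [8.899999618530273, 140.0]]
top x mean 8.05 slope 0.01 [[8.0, 138.1999969482422], [6.900000095367432, 109.30000305175781]]
topHand x mean 8.83 slope 0.02 [[8.800000190734863, 138.0], [7.699999809265137, 109.30000305175781]]
[[378.1300048828125, 204.0399932861328], [396.20001220703125, 252.99000549316406], [336.7699890136719, 263.7300109863281], [322.8999938964844, 213.1699981689453]] [[197.07000732421875, 156.00999450683594], [211.5800018310547, 104.05000305175781], [263.9100036621094, 118.20999908447266], [249.77000427246094, 170.24000549316406]]
tip in platform plane mm: scene [  9.5 108.6] top [  7.9 109. ] diff [ 1.7 -0.4]
corner z [np.float64(0.1438), np.float64(0.143), np.float64(0.14), np.float64(0.1421)]
```

View pics/c9.png

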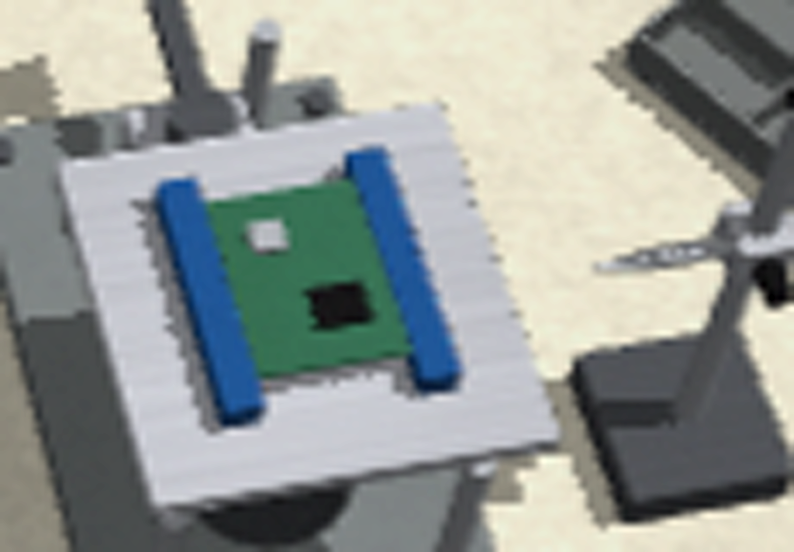

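```bash
python3 -m pendant '[[[0,-1.43,0],[-0.002,0,-0.0002],0.1],[[0,-1.43,0],[-0.002,0,0],0.1],[[0,-1.43,0],[-0.002,0,0],0.1],[[0,0,0],[0,0,0],0.1],[[0,1.43,0],[0.002,0,0],0.1],[[0,1.43,0],[0.002,0,0],0.1],[[0,1.43,0],[0.002,0,0],0.1],[[0,1.43,0],[0.002,0,0],0.1],[[0,1.43,0],[0.002,0,-0.0001],0.1],[[0,1.43,0],[0.002,0,0],0.1],[[0,0,0],[0,0,0],0.1]]'
python3 -c "
from h import *; im=drop(); im=drop();cv2.imwrite('pics/scene10.png',im)
t=imaging.capture('top')[:,:,::-1]; cv2.imwrite('pics/top10.png',t)
cs=[min(quad(im,'scene')[0],key=lambda r:np.linalg.norm(r-c)) for c in Q0+[-1,6]]
ct=[(197.3,156.3),(211.3,104.2),(263.6,118.3),(249.9,170.3)]
needle(im,t,cs,ct); level(im,t,cs,ct)
"
```

```text
t: 14.92
position: [0.5394, 0.1599, 0.1028]
eef_rot: [-1.372, -0.919, 0.916]
ft_force: [0.7, -1.9, 8.2]
grip_width: 0.0128
t 14.97 drop mm [32.8 34.9 33.8 34.4] mean 33.94 lever ang 2.791 r 0.0784 z 0.1028 F tangential(+x=closing) -0.9 radial -1.4 z 9.0 g 0.013
t 15.02 drop mm [32.8 34.9 33.8 34.4] mean 33.94 lever ang 2.791 r 0.0784 z 0.1028 F tangential(+x=closing) -1.5 radial -1.0 z 8.8 g 0.0131
sceneRef x mean 8.55 slope -0.01 [[9.100000381469727, 115.5], [8.699999809265137, 139.6999969482422]]
sceneQuad x mean 7.53 slope -0.02 [[8.199999809265137, 116.0999984741211], [7.599999904632568, 140.1999969482422]]
top x mean 8.37 slope 0.01 [[8.300000190734863, 138.39999389648438], [7.199999809265137, 109.5]]
topHand x mean 8.83 slope 0.02 [[8.800000190734863, 138.0], [7.699999809265137, 109.30000305175781]]
[[378.1000061035156, 204.3699951171875], [395.9599914550781, 253.35000610351562], [336.6700134277344, 263.9700012207031], [322.8900146484375, 213.50999450683594]] [[197.1699981689453, 156.08999633789062], [211.5500030517578, 104.27999877929688], [263.79998779296875, 118.37999725341797], [249.9600067138672, 170.35000610351562]]
tip in platform plane mm: scene [  8.5 109.3] top [  8.2 109.2] diff [0.3 0.1]
corner z [np.float64(0.1423), np.float64(0.1409), np.float64(0.1385), np.float64(0.1407)]
```

```bash
python3 -m pendant '[[[0,1.43,0],[0.002,0,0],0.1],[[0,1.43,0],[0.002,0,-0.0001],0.1],[[0,1.43,0],[0.002,0,0],0.1],[[0,1.43,0],[0.002,0,-0.0001],0.1],[[0,1.43,0],[0.002,0,0],0.1],[[0,1.43,0],[0.002,0,-0.0001],0.1],[[0,1.43,0],[0.002,0,0],0.1],[[0,1.43,0],[0.002,0,-0.0001],0.1],[[0,1.43,0],[0.002,0,0],0.1],[[0,1.43,0],[0.002,0,-0.0001],0.1],[[0,1.43,0],[0.002,0,0],0.1],[[0,1.43,0],[0.002,0,0],0.1],[[0,1.43,0],[0.002,0,0],0.1],[[0,0,0],[0,0,0],0.1]]'
python3 -c "
from h import *; drop()"
```

```text
t: 16.23
position: [0.5522, 0.1819, 0.1028]
eef_rot: [-1.467, -0.668, 0.669]
ft_force: [-1.6, -1.9, 9.6]
grip_width: 0.0131
t 16.28 drop mm [32.9 34.4 33.8 34.4] mean 33.87 lever ang 2.464 r 0.0780 z 0.1028 F tangential(+x=closing) -2.6 radial -0.3 z 10.8 g 0.0128
```

```bash
python3 -m pendant '[[[0,0.7,0],[0.001,0,0],0.1],[[0,0,0],[0,0,0],0.1]]'
python3 -c "
from h import *; drop()"
```

```text
t: 16.45
position: [0.5527, 0.1826, 0.1028]
eef_rot: [-1.47, -0.659, 0.66]
ft_force: [-1.2, -2.8, 9.7]
grip_width: 0.0126
t 16.50 drop mm [32.9 34.4 33.8 34.4] mean 33.88 lever ang 2.454 r 0.0780 z 0.1028 F tangential(+x=closing) -3.3 radial -0.3 z 10.4 g 0.0126
```

```bash
for i in 1; do python3 -m pendant '[[[0,0.7,0],[0.001,0,0],0.1],[[0,0.7,0],[0.001,0,0],0.1],[[0,0,0],[0,0,0],0.1]]'; python3 -c "
from h import *; show()"; done
```

```text
t: 16.75
position: [0.554, 0.184, 0.1028]
eef_rot: [-1.476, -0.64, 0.641]
ft_force: [-1.8, -2.8, 11.3]
grip_width: 0.0129
t 16.75 pos [0.554  0.184  0.1028] F [-1.8 -2.8 11.3] grip 0.0129
tool x [ 0.682  0.731 -0.001] y [ 0.    -0.002 -1.   ] z [-0.731  0.682 -0.001] j [ 0.17  0.36  1.63 -0.    1.15 -0.65]
```

```bash
python3 -m pendant '[[[0,0.7,0],[0.001,0,0],0.1],[[0,0,0],[0,0,0],0.1]]'; python3 -c "
from h import *; drop()"
```

```text
t: 16.92
position: [0.5546, 0.1847, 0.1028]
eef_rot: [-1.479, -0.631, 0.632]
ft_force: [-1.7, -2.8, 11.0]
grip_width: 0.0129
t 16.97 drop mm [33.  34.5 33.6 34.4] mean 33.89 lever ang 2.416 r 0.0780 z 0.1028 F tangential(+x=closing) -3.3 radial -1.0 z 10.1 g 0.0131
```

```bash
python3 -m pendant '[[[0,0.7,0],[0.001,0,0],0.1],[[0,0,0],[0,0,0],0.1]]'; python3 -c "
from h import *; drop()"
```

```text
t: 17.13
position: [0.5553, 0.1854, 0.1028]
eef_rot: [-1.482, -0.621, 0.622]
ft_force: [-1.9, -3.2, 10.9]
grip_width: 0.0131
t 17.18 drop mm [33.1 34.2 33.8 34.4] mean 33.90 lever ang 2.404 r 0.0779 z 0.1028 F tangential(+x=closing) -3.7 radial -0.4 z 10.5 g 0.0131
```

```bash
python3 -m pendant '[[[0,0.4,0],[0.0005,0,0],0.1],[[0,0,0],[0,0,0],0.1]]'; python3 -c "
from h import *; drop()"
```

```text
t: 17.35
position: [0.5556, 0.1857, 0.1028]
eef_rot: [-1.483, -0.616, 0.617]
ft_force: [-1.7, -2.6, 10.5]
grip_width: 0.013
t 17.40 drop mm [32.8 34.4 33.8 34.4] mean 33.84 lever ang 2.398 r 0.0780 z 0.1028 F tangential(+x=closing) -3.0 radial -0.2 z 10.1 g 0.0129
```

```bash
python3 -m pendant '[[[0,0.4,0],[0.0005,0,0],0.1],[[0,0,0],[0,0,0],0.1]]'; python3 -c "
from h import *; drop()"
```

```text
t: 17.57
position: [0.556, 0.1861, 0.1028]
eef_rot: [-1.485, -0.611, 0.611]
ft_force: [-3.3, -1.8, 11.0]
grip_width: 0.0127
t 17.62 drop mm [33.1 34.5 33.6 34.4] mean 33.91 lever ang 2.392 r 0.0779 z 0.1028 F tangential(+x=closing) -4.0 radial -1.2 z 10.5 g 0.013
```

```bash
python3 -m pendant '[[[0,0.4,0],[0.0005,0,0],0.1],[[0,0,0],[0,0,0],0.1]]'; python3 -c "
from h import *; drop()"
```

```text
t: 17.78
position: [0.5563, 0.1865, 0.1028]
eef_rot: [-1.486, -0.605, 0.606]
ft_force: [-1.9, -1.7, 9.8]
grip_width: 0.0131
t 17.83 drop mm [33.1 34.2 33.8 34.4] mean 33.90 lever ang 2.385 r 0.0780 z 0.1027 F tangential(+x=closing) -3.0 radial -0.8 z 10.2 g 0.0131
```

```bash
python3 -m pendant '[[[0,0.4,0],[0.0005,0,0],0.1],[[0,0,0],[0,0,0],0.1],[[0,0.4,0],[0.0005,0,0],0.1],[[0,0,0],[0,0,0],0.1]]'; python3 -c "
from h import *; drop()"
```

```text
t: 18.17
position: [0.557, 0.1872, 0.1028]
eef_rot: [-1.489, -0.594, 0.595]
ft_force: [-2.2, -2.2, 10.1]
grip_width: 0.0129
t 18.22 drop mm [33.1 34.1 33.8 34.4] mean 33.85 lever ang 2.372 r 0.0779 z 0.1028 F tangential(+x=closing) -3.7 radial 0.0 z 10.4 g 0.013
```

```bash
python3 -m pendant '[[[0,0.4,0],[0.0005,0,0],0.1],[[0,0,0],[0,0,0],0.1]]'; python3 -c "
from h import *; drop()"
```

```text
t: 18.38
position: [0.5574, 0.1876, 0.1028]
eef_rot: [-1.491, -0.589, 0.59]
ft_force: [-2.4, -2.2, 11.3]
grip_width: 0.0129
t 18.43 drop mm [33.2 34.3 33.8 34.4] mean 33.92 lever ang 2.366 r 0.0779 z 0.1028 F tangential(+x=closing) -3.7 radial -0.8 z 10.7 g 0.0129
```

```bash
python3 -m pendant '[[[0,0.4,0],[0.0005,0,0],0.1],[[0,0,0],[0,0,0],0.1]]'; python3 -c "
from h import *; drop()"
```

```text
t: 18.6
position: [0.5577, 0.1879, 0.1028]
eef_rot: [-1.492, -0.584, 0.584]
ft_force: [-2.4, -2.3, 10.2]
grip_width: 0.0131
t 18.65 drop mm [33.  34.2 33.8 34.4] mean 33.86 lever ang 2.359 r 0.0779 z 0.1027 F tangential(+x=closing) -3.7 radial -0.5 z 10.4 g 0.0129
```

```bash
python3 -m pendant '[[[0,0.4,0],[0.0005,0,0],0.1],[[0,0,0],[0,0,0],0.1]]'; python3 -c "
from h import *; drop()"
```

```text
t: 18.82
position: [0.5581, 0.1883, 0.1028]
eef_rot: [-1.494, -0.578, 0.579]
ft_force: [-1.7, -3.0, 11.2]
grip_width: 0.0126
t 18.87 drop mm [33.2 34.2 33.8 34.4] mean 33.90 lever ang 2.353 r 0.0779 z 0.1027 F tangential(+x=closing) -3.3 radial -0.2 z 10.0 g 0.0127
```

```bash
python3 -m pendant '[[[0,0.4,0],[0.0005,0,0],0.1],[[0,0,0],[0,0,0],0.1]]'; python3 -c "
from h import *; drop()"
```

```text
t: 19.03
position: [0.5582, 0.1884, 0.1028]
eef_rot: [-1.496, -0.572, 0.575]
ft_force: [-3.5, -2.7, 11.6]
grip_width: 0.0127
t 19.08 drop mm [32.9 34.2 33.8 34.4] mean 33.83 lever ang 2.352 r 0.0779 z 0.1027 F tangential(+x=closing) -3.8 radial 0.1 z 11.2 g 0.0129
```

```bash
python3 -m pendant '[[[0,0.4,0],[0.0005,0,0],0.1],[[0,0,0],[0,0,0],0.1]]'; python3 -c "
from h import *; drop()"
```

```text
t: 19.25
position: [0.5583, 0.1884, 0.1028]
eef_rot: [-1.497, -0.566, 0.57]
ft_force: [-3.6, -3.7, 12.3]
grip_width: 0.0129
t 19.30 drop mm [33.1 34.1 33.8 34.4] mean 33.87 lever ang 2.350 r 0.0779 z 0.1027 F tangential(+x=closing) -6.6 radial -1.0 z 12.4 g 0.0128
```

```bash
python3 -m pendant '[[[0,0,0],[0.0005,0,0],0.1],[[0,0,0],[0,0,0],0.1]]'; python3 -c "
from h import *; drop()"
```

```text
t: 19.47
position: [0.5583, 0.1885, 0.1027]
eef_rot: [-1.497, -0.566, 0.571]
ft_force: [-4.9, -5.3, 12.9]
grip_width: 0.013
t 19.52 drop mm [32.8 34.4 33.8 34.4] mean 33.84 lever ang 2.349 r 0.0779 z 0.1027 F tangential(+x=closing) -6.7 radial -0.8 z 13.6 g 0.0129
```

```bash
python3 -m pendant '[[[0,0,0],[0.0005,0,0],0.1],[[0,0,0],[0,0,0],0.1]]'; python3 -c "
from h import *; drop()"
```

```text
t: 19.68
position: [0.5583, 0.1885, 0.1027]
eef_rot: [-1.498, -0.565, 0.572]
ft_force: [-6.0, -4.8, 13.7]
grip_width: 0.0126
t 19.73 drop mm [33.1 34.2 33.8 34.4] mean 33.88 lever ang 2.349 r 0.0779 z 0.1027 F tangential(+x=closing) -7.7 radial 0.0 z 14.3 g 0.0128
```

```bash
python3 -m pendant '[[[0,0,0],[0.0005,0,0],0.1],[[0,0,0],[0.0005,0,0],0.1],[[0,0,0],[0,0,0],0.1],[[0,0,0],[0,0,0],0.1]]'; python3 -c "
from h import *; drop()"
```

```text
t: 20.07
position: [0.5584, 0.1886, 0.1027]
eef_rot: [-1.498, -0.563, 0.573]
ft_force: [-7.6, -6.6, 15.4]
grip_width: 0.0128
t 20.12 drop mm [33.  34.2 33.8 34.4] mean 33.86 lever ang 2.347 r 0.0779 z 0.1027 F tangential(+x=closing) -10.5 radial -0.7 z 15.4 g 0.013
```

```bash
python3 -m pendant '[[[0,0,0],[0.0005,0,0],0.1],[[0,0,0],[0.0005,0,0],0.1],[[0,0,0],[0,0,0],0.1],[[0,0,0],[0,0,0],0.1]]'; python3 -c "
from h import *; drop()"
```

```text
t: 20.45
position: [0.5585, 0.1887, 0.1026]
eef_rot: [-1.499, -0.562, 0.575]
ft_force: [-9.1, -9.5, 17.1]
grip_width: 0.013
t 20.50 drop mm [32.8 34.4 33.8 34.4] mean 33.84 lever ang 2.345 r 0.0780 z 0.1027 F tangential(+x=closing) -13.6 radial 0.2 z 17.4 g 0.013
```

```bash
python3 -m pendant '[[[0,0,0],[0.0006,0,0],0.1],[[0,0,0],[0.0006,0,0],0.1],[[0,0,0],[0,0,0],0.1],[[0,0,0],[0,0,0],0.1]]'; python3 -c "
from h import *; drop()"
```

```text
t: 20.83
position: [0.5586, 0.1889, 0.1026]
eef_rot: [-1.499, -0.56, 0.577]
ft_force: [-10.1, -10.6, 20.1]
grip_width: 0.0129
t 20.88 drop mm [32.9 34.2 33.8 34.4] mean 33.83 lever ang 2.344 r 0.0780 z 0.1026 F tangential(+x=closing) -15.8 radial -0.6 z 19.5 g 0.0128
```

```bash
python3 -m pendant '[[[0,0,0],[-0.001,0,0],0.1],[[0,0,0],[-0.001,0,0],0.1],[[0,0,0],[-0.001,0,0],0.1],[[0,0,0],[0,0,0],0.1]]'; python3 -c "
from h import *; drop()"
```

```text
t: 21.22
position: [0.5585, 0.1887, 0.1027]
eef_rot: [-1.497, -0.565, 0.571]
ft_force: [-5.3, -4.8, 13.3]
grip_width: 0.0129
t 21.27 drop mm [32.9 34.1 34.1 34.4] mean 33.88 lever ang 2.345 r 0.0779 z 0.1027 F tangential(+x=closing) -8.2 radial -0.2 z 12.9 g 0.0127
```

```bash
python3 -m pendant '[[[0,0,0],[-0.0015,0,0],0.1],[[0,0,0],[0,0,0],0.1],[[0,0,0],[0,0,0],0.45],[[0,0,0],[0,0,0],0.45],[[0,0,0],[0,0,0],0.45],[[0,0,0],[0,0,0],0.45],[[0,0,0],[0,0,0],0.45]]'; python3 -c "
from h import *; im=drop()
cv2.imwrite('pics/c10.png',cv2.convertScaleAbs(cv2.resize(im[140:270,300:430],None,fx=4.5,fy=4.5,interpolation=cv2.INTER_CUBIC),alpha=1.5))"
```

```text
t: 21.85
position: [0.5578, 0.1894, 0.1004]
eef_rot: [-1.495, -0.567, 0.57]
ft_force: [-1.1, -0.8, -0.2]
grip_width: 0.0384
t 21.90 drop mm [33.1 34.1 33.8 34.4] mean 33.87 lever ang 2.344 r 0.0788 z 0.1006 F tangential(+x=closing) -0.8 radial -0.4 z -0.2 g 0.0384
```

View pics/c10.png

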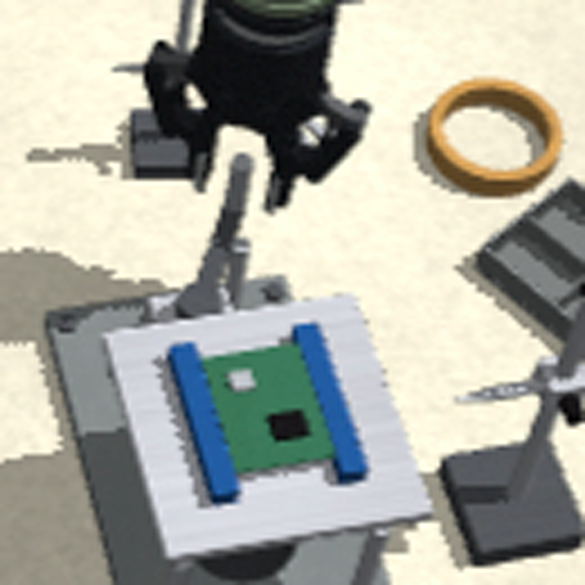

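The picture shows the pads off the pin (pin at about (352,176)) and the arm against the post (353,195). Next I retreat straight up and check again.

```bash
python3 -m pendant '[[[0,0,0],[0,-0.01,0],0.45],[[0,0,0],[0,-0.015,0],0.45],[[0,0,0],[0,-0.02,0],0.45],[[0,0,0],[0,-0.02,0],0.45],[[0,0,0],[0,-0.02,0],0.45],[[0,0,0],[0,-0.02,0],0.45],[[0,0,0],[0,0,0],0.45],[[0,0,0],[0,0,0],0.45]]'; python3 -c "
from h import *; im=drop();cv2.imwrite('pics/scene11.png',im)
t=imaging.capture('top')[:,:,::-1];cv2.imwrite('pics/top11.png',t)
cs=[min(quad(im,'scene')[0],key=lambda r:np.linalg.norm(r-c)) for c in Q0+[-1,6]]
ct=[(197.3,156.3),(211.3,104.2),(263.6,118.3),(249.9,170.3)]
level(im,t,cs,ct)
a=cv2.resize(im[110:270,300:430],None,fx=3.5,fy=3.5,interpolation=cv2.INTER_CUBIC)
cv2.imwrite('pics/c11.png',cv2.convertScaleAbs(a,alpha=1.5))"
```

```text
t: 22.57
position: [0.5597, 0.1896, 0.2084]
eef_rot: [-1.496, -0.572, 0.565]
ft_force: [0.3, 0.4, -0.4]
grip_width: 0.0384
t 22.62 drop mm [32.9 34.1 33.5 34.4] mean 33.75 lever ang 2.339 r 0.0784 z 0.2066 F tangential(+x=closing) -0.0 radial -0.1 z -0.8 g 0.0391
[[378.17999267578125, 204.3800048828125], [395.95001220703125, 253.24000549316406], [336.69000244140625, 264.0400085449219], [322.8599853515625, 213.47000122070312]] [[197.17999267578125, 156.0800018310547], [211.5399932861328, 104.19000244140625], [263.8399963378906, 118.36000061035156], [249.8800048828125, 170.3300018310547]]
tip in platform plane mm: scene [  8.6 109.3] top [  8.1 109.2] diff [0.5 0.2]
corner z [np.float64(0.1424), np.float64(0.1416), np.float64(0.1383), np.float64(0.1408)]
```

View pics/c11.png

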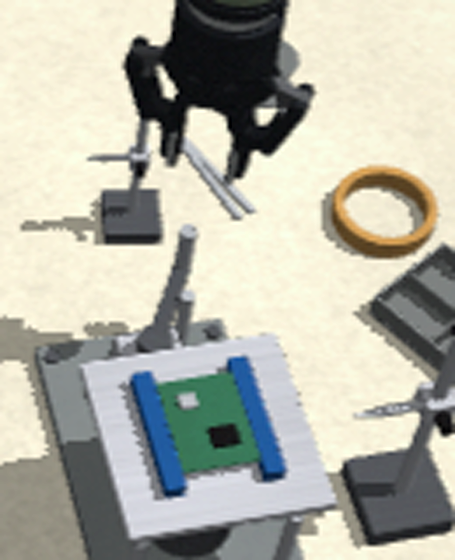

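The picture shows the gripper clear above the pin (scene pixel (354,176)), with the lever on the post and the platform where it stopped. Handing in.

```bash
python3 -c "
from workcell import robot; print(robot.finish_job())"
```

```text
the job is handed in; nothing more can be done
None
```

The platform is lowered to the pointer, the lever is pressed back on its stop post, and I handed the job in at about 22.6 s.

**Lowering:** I pinched the lever's pin and opened it in steps of about 0.05 rad until the platform began to sink. I let it down in four short bursts. The fastest rate I measured was about 13 mm/s, and the total drop was about 34 mm.

**Seating:** I swung the lever back and pressed it against the post with about 16 N at the pin. Then I eased off, opened the fingers and lifted clear.

**Last checks:**
- **Level:** the pointer tip's place in the platform's plane agrees between the two cameras to 0.5 mm. That puts the height error under about 1 mm, with 1–2 mm of image uncertainty on top.
- **Absolute heights:** triangulation gives 0.138–0.142 m for the platform's corners and 0.141–0.143 m for the tip. The corners disagree with each other by about 4 mm, so the platform may be about 1 mm low. The less exact corner estimate I used earlier would put it a further 1–2 mm low.
- **Holding:** the drop read 33.8–33.9 mm from just after the lever passed the cracking angle, through the closing and pressing, until the fingers opened. It read 33.75 mm after I lifted clear.
- **Clearance:** the wrist force was near zero after release. The arm did not touch the platform, the gauge or the other items near the lift in any picture I looked at. I did not check the items farther away one by one.

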